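Change the bobbin reading stand over to the lugged type

TASK

Change the code-reading stand over to the new bobbins: take every plain bobbin off its spindle and put it in the return tray, and mount every lugged bobbin from the bench on a spindle of its own, right down on the base plate, with its lug pointing straight at the reader bar. Then, with all of them in place, press the button on the control box fully down to start the reading and let it come back up. Leave the tweezers, the jar and the chip carrier where they are.

Things in the scene. Friction and masses are not known exactly. Their poses are not given: they have to be found in the camera images.
- stand: Reading stand, fixed: aluminium plate 135 (x) x 330 (y) x 15 mm, three upright steel spindles along its y axis, 100 mm apart, and behind them a grey reader bar (top 60 mm above the bench) with a dark window opposite each spindle. Origin on the bench under the middle spindle; x points from the spindles straight at the bar, whose face is 48 mm from their axes; plate reaches 42 mm in front
- tray: Return tray, an open grey plastic tray 140 (x) x 230 (y) mm outside, 22 mm high, walls and floor 4 mm, standing fast on the bench; origin at the centre of its underside, axes parallel to its sides
- start (a joint): Travel of the push button on the control box: 0 = up, 0.006 m = fully down; a spring of about 5 N at full travel brings it back up
- start_top (a point): Centre of the top face of the push button (28 mm across, in a 44 mm round housing) on the fixed grey control box (80 x 80 x 30 mm); about 48 mm above the bench when up; presses straight down
- spindle0 (a point): Foot of spindle 0 on its axis, at the plate's upper face (15 mm above the bench). Spindle 12 mm across, 43 mm tall, straight for 34 mm and then tapering to 6 mm at its tip (58 mm above the bench). A bobbin fully mounted has its origin at this point
- spindle1 (a point): Foot of spindle 1 on its axis, at the plate's upper face (15 mm above the bench). Spindle 12 mm across, 43 mm tall, straight for 34 mm and then tapering to 6 mm at its tip (58 mm above the bench). A bobbin fully mounted has its origin at this point
- spindle2 (a point): Foot of spindle 2 on its axis, at the plate's upper face (15 mm above the bench). Spindle 12 mm across, 43 mm tall, straight for 34 mm and then tapering to 6 mm at its tip (58 mm above the bench). A bobbin fully mounted has its origin at this point
- lugged0: Lugged bobbin 0 (may be absent; 2 or 3 are there): white plastic spool, two flanges 50 mm across, 6 mm thick, height 34 mm, bore 16 mm, 60 g; starts upright on the bench. From its top flange one lug 10 mm wide, 6 mm thick sticks out 11 mm, with a dark code patch. Origin: centre of the underside; z up along the bore; x points to the lug
- lugged0_lug (a point): Tip of lugged bobbin 0's lug, 36 mm from its axis, 31 mm above its underside
- lugged1: Lugged bobbin 1 (may be absent; 2 or 3 are there): white plastic spool, two flanges 50 mm across, 6 mm thick, height 34 mm, bore 16 mm, 60 g; starts upright on the bench. From its top flange one lug 10 mm wide, 6 mm thick sticks out 11 mm, with a dark code patch. Origin: centre of the underside; z up along the bore; x points to the lug
- lugged1_lug (a point): Tip of lugged bobbin 1's lug, 36 mm from its axis, 31 mm above its underside
- lugged2: Lugged bobbin 2 (may be absent; 2 or 3 are there): white plastic spool, two flanges 50 mm across, 6 mm thick, height 34 mm, bore 16 mm, 60 g; starts upright on the bench. From its top flange one lug 10 mm wide, 6 mm thick sticks out 11 mm, with a dark code patch. Origin: centre of the underside; z up along the bore; x points to the lug
- lugged2_lug (a point): Tip of lugged bobbin 2's lug, 36 mm from its axis, 31 mm above its underside
- plain0: Plain bobbin 0 (may be absent; 2 or 3 are there), starts mounted on spindle 0: same white plastic, no lug, slimmer and taller: flanges 44 mm across, height 44 mm, bore 16 mm, 60 g. Origin: centre of the underside, z up along the bore
- plain0_mid (a point): Middle of plain bobbin 0, on its axis at half height (22 mm above its underside)
- plain1: Plain bobbin 1 (may be absent; 2 or 3 are there), starts mounted on spindle 1: same white plastic, no lug, slimmer and taller: flanges 44 mm across, height 44 mm, bore 16 mm, 60 g. Origin: centre of the underside, z up along the bore
- plain1_mid (a point): Middle of plain bobbin 1, on its axis at half height (22 mm above its underside)
- plain2: Plain bobbin 2 (may be absent; 2 or 3 are there), starts mounted on spindle 2: same white plastic, no lug, slimmer and taller: flanges 44 mm across, height 44 mm, bore 16 mm, 60 g. Origin: centre of the underside, z up along the bore
- plain2_mid (a point): Middle of plain bobbin 2, on its axis at half height (22 mm above its underside)
- tweezers: Bystander: steel tweezers about 130 mm long lying behind the stand; leave alone
- jar: Bystander: small brown glass jar, 44 mm across, 50 mm high, at the back right; leave alone
- carrier: Bystander: black chip carrier, 50 mm square, 10 mm thick, lying behind the stand's right end; leave alone
Things that resemble listed ones, but are neither listed nor needed, are in the scene too. Leave any red or turquoise look-alike of the plain0 alone.

How it is judged (in metres and radians):
On the way, in this order (a step that is already met when the one before it is completed fails the run):
1. the plain bobbins are in the tray and all lugged bobbins are mounted, lugs facing the reader bar ((horizontal distance between lugged0 and spindle0 below 0.005 m or horizontal distance between lugged0 and spindle1 below 0.005 m or horizontal distance between lugged0 and spindle2 below 0.005 m) and z of lugged0 in the frame of stand between 0.01 and 0.02 m and angle between each of lugged0, lugged1, lugged2's own z axis and vertical below 0.12 rad and angle between the x axis of each of lugged0, lugged1, lugged2 and the x axis of stand, either way round below 0.26 rad and x of each of lugged0_lug, lugged1_lug, lugged2_lug in the frame of stand above 0.02 m and x of plain0_mid in the frame of tray between -0.066 and 0.066 m and y of plain0_mid in the frame of tray between -0.111 and 0.111 m and z of each of plain0_mid, plain1_mid, plain2_mid in the frame of tray below 0.034 m and (horizontal distance between lugged1 and spindle0 below 0.005 m or horizontal distance between lugged1 and spindle1 below 0.005 m or horizontal distance between lugged1 and spindle2 below 0.005 m) and z of lugged1 in the frame of stand between 0.01 and 0.02 m and x of plain1_mid in the frame of tray between -0.066 and 0.066 m and y of plain1_mid in the frame of tray between -0.111 and 0.111 m and (horizontal distance between lugged2 and spindle0 below 0.005 m or horizontal distance between lugged2 and spindle1 below 0.005 m or horizontal distance between lugged2 and spindle2 below 0.005 m) and z of lugged2 in the frame of stand between 0.01 and 0.02 m and x of plain2_mid in the frame of tray between -0.066 and 0.066 m and y of plain2_mid in the frame of tray between -0.111 and 0.111 m), for 0.2 s.
2. with all of that in place, the button is pressed fully down (all of step 1 and value of joint start above 0.0045 m), for 0.02 s.
At the end, for the whole second after the job is handed in: Each lugged bobbin is on a spindle: axis within 5 mm, underside within 5 mm of the plate, upright within 7 degrees, lug within 15 degrees of square to the reader bar. Each plain bobbin is within the tray walls, its middle under 34 mm high. Button up, plain bobbins at rest (all of step 1 and linear speed of each of plain0, plain1, plain2 below 0.02 m/s and value of joint start below 0.002 m); the robot touches nothing.
It fails at once if the tweezers is shifted by more than 25 mm (distance of tweezers from where it was at the start of the episode above 0.025 m).
It fails at once if the jar is shifted by more than 25 mm (distance of jar from where it was at the start of the episode above 0.025 m).
It fails at once if the carrier is shifted by more than 25 mm (distance of carrier from where it was at the start of the episode above 0.025 m).
Of lugged0, lugged1, lugged2 only 2 to 3 are there at a start; the rules pass over those that are not, and their reading is None.
Of plain0, plain1, plain2 only 2 to 3 are there at a start; the rules pass over those that are not, and their reading is None.
At some moment in a run one of lugged0, lugged1, lugged2 may be knocked a few centimetres aside while the robot is not near it.
Once in a run the grip may slacken for a moment while it holds something.
It also fails if it takes over 210 s, if anything falls off the work surface, if the arm or the gripper's body presses on something with over 40 N, if the wrist force passes 120 N, or if a joint passes its speed limit or range.

ROBOT

A 6-joint arm with a two-finger parallel gripper is mounted at the origin on the work surface. World frame = base frame: x ahead of the robot, y to its left, z up, the work surface at z = 0. Lengths are in mm, angles in rad, forces in N, time in s.
With the tool pointing down it reaches from about 250 to 800 mm from the base axis. Payload 3.9 kg.
Tool frame: the origin (TCP) lies midway between the tips of the shut fingers; the grasp point (between the pads) lies 19 mm behind it (bot.hold_point_z is the distance from the TCP to the grasp point, in mm); x points along the fingers, y is the direction in which the jaws open and shut, and the axes are right-handed (so a half turn about x gives the same grasp; the last joint's range is limited). The gripper opens to 85 mm and grips with 20 to 120 N. Pads are 22 mm wide; open, the fingers measure 114 mm over their backs; the gripper's body (76 mm by 85 mm) begins 54 mm behind the grasp point. The pads swing forward as they close: fully open they stand 13 mm farther back than shut.
Start: joints at [-1.217, 0.26, -0.138, 1.173, 0, 1.571], TCP at [181.889, -492.475, 231.304] pointing down, gripper open.
Joint ranges: [-2.78, 2.78], [-0.83, 1.72], [-1.28, 1.37], [-1.9, 2.12], [-1.57, 1.48], [-3.14, 3.14]. Speed limits (rad/s): [2.57, 2.57, 3.14, 3.14, 3.14, 3.14].

INTERFACE

Orientations are given as a unit quaternion [x, y, z, w].
In Python, from bench import bot gives the robot as it stands. The module is installed in compiled form; this text tells all that it offers.
- The arm moves only by the tool carry_out, never from a script. Its argument "increments" is one flat list of numbers, 7 for each row, row after row: the shift along the world's x, y, z in m, then the turn, a rotation vector about the world's x, y, z in degrees, then the opening, from -1 (shut) to 1 (fully open). In form: [dx, dy, dz, wx, wy, wz, gripper, dx, dy, dz, wx, wy, wz, gripper, ...]. A call has 1 to 12 rows; each row shifts and turns the commanded pose from where the row before left it; what a row does not reach is not made up. A row lasts 1/12 s, in which the tool goes at most 41.7 mm and 7.16 degrees, less where a joint would pass 70% of its speed; a pose out of reach is approached as far as the arm can. A call is refused whole if a number of a shift passes 0.0417 or a number of a turn 7.16, either way. A call with a gripper value outside its range is refused whole. The fingers move at their own pace and stop on an object; the grip force is fixed at half the most. Time passes only in rows, so rows that do not move let the fingers close. It gives the time, the measured TCP pose, the force and the opening at its end, in the units of the state.
- bot.get_obs(): the state, without advancing time (a new reading comes with each control period).
- bot.camera(name): name is "scene" or "top" or "wrist"; returns the picture (480x640x3 uint8, red, green, blue); there is no depth.
- bot.camera_model(name): a dict with "vertical_fov" (degrees; the focal length in pixels is half the picture's height over the tangent of half this angle, whatever the lens; pixels are square), "cx", "cy" (the principal point, pixels), "rvec" (rotation vector, rad) and "tvec" (3), from world to camera coordinates, as OpenCV has them; the wrist camera has in their place "mount" (4x4, takes a point from camera to tool coordinates, whose origin is the TCP and whose axes are the tool frame's). Camera axes: x right, y down, z forward; pixel columns grow to the right and rows downward; lengths in mm; the calibration is good to about 2 mm. A picture is of the moment at which its call begins: read the wrist's pose just before it. camera_model takes no time and is no camera call.
- bot.sign_off(): hands the job in, once; it reports no verdict.
The state is a dict: "clock": time; "q": joint angles; "joint_vel": joint speeds; "joint_efforts": joint torques, N m; "eef_pos": TCP position; "tcp_rot": TCP orientation; "ft_force": force on the tool from outside, world axes, zero at the start; "torque": the same for the moment, N m; "opening": finger opening in mm.
Only numpy, scipy, OpenCV 4.12 (cv2) and the standard library are available. Lean on these libraries where they do the work, as an engineer would, in place of code of your own. Each camera call takes 0.05 s, during which the arm holds its last target.

## Working session

There is one attempt and no reset: what is moved stays moved. The work goes in short steps, Python scripts to look and compute and a tool call to move; the robot and the scene stay as the last step left them, time stands still between calls to the robot, and variables do not carry over. Pictures are saved under pics/ and viewed, and the job is handed in when it is done.

Besides the shell and the picture viewer there is one more tool, called after ">>>" as name(argument=value, ...) on one line, values as JSON. carry_out: Moves the arm, as the interface text tells. Its arguments: {"type":"object","properties":{"increments":{"type":"array","items":{"type":"number"}}},"required":["increments"]}

```bash
mkdir -p pics
cat > h.py <<'E'
import numpy as np, cv2
from bench import bot
from scipy.spatial.transform import Rotation as R
def save(name,fn):
    im=bot.camera(name); cv2.imwrite('pics/'+fn,cv2.cvtColor(im,cv2.COLOR_RGB2BGR)); return im
def cam(name):
    m=bot.camera_model(name); f=240/np.tan(np.radians(m['vertical_fov'])/2)
    K=np.array([[f,0,m['cx']],[0,f,m['cy']],[0,0,1]])
    if 'rvec' in m:
        Rm=cv2.Rodrigues(np.array(m['rvec'],float))[0]; t=np.array(m['tvec'],float).ravel()
    else:
        M=np.array(m['mount']); o=bot.get_obs(); Rt=R.from_quat(o['tcp_rot']).as_matrix()
        T=np.eye(4);T[:3,:3]=Rt;T[:3,3]=o['eef_pos']; W=np.linalg.inv(T@M); Rm=W[:3,:3];t=W[:3,3]
    return K,Rm,t
def ray(c,u,v,z):
    K,Rm,t=c; C=-Rm.T@t; d=Rm.T@np.linalg.inv(K)@np.array([u,v,1.]); return C+d*(z-C[2])/d[2]
def proj(c,p):
    K,Rm,t=c; q=K@(Rm@np.asarray(p,float)+t); return q[:2]/q[2]
E
python3 - <<'E'
from h import *
o=bot.get_obs(); print({k:np.round(v,3) for k,v in o.items()},bot.hold_point_z)
for n in ['scene','top','wrist']: save(n,n+'0.png'); print(n,bot.camera_model(n))
E
```

```text
{'clock': np.float64(0.0), 'q': array([-1.217,  0.261, -0.139,  1.173,  0.   ,  1.571]), 'joint_vel': array([ 0.002, -0.002,  0.   , -0.001,  0.   , -0.001]), 'joint_efforts': array([-2.0000e-03, -4.0567e+01,  2.5393e+01,  1.9000e-02, -0.0000e+00,
       -0.0000e+00]), 'eef_pos': array([ 181.65 , -491.831,  230.484]), 'tcp_rot': array([-0.696, -0.125,  0.696, -0.124]), 'ft_force': array([-0.536,  0.237, -0.318]), 'torque': array([ 0.007, -0.027, -0.061]), 'opening': np.float64(85.563)} 18.700000000000003
scene {'vertical_fov': 47.38110627344711, 'cx': 321.85060361980857, 'cy': 237.662844524313, 'rvec': array([ 1.99167651,  1.4639645 , -0.58220906]), 'tvec': array([-137.04490313, -367.64164505, 1790.43844131])}
top {'vertical_fov': 48.72623581063773, 'cx': 321.05071004888737, 'cy': 244.45529098719038, 'rvec': array([ 2.20332797, -2.16060461,  0.07369618]), 'tvec': array([ -44.96282177,  620.80508993, 1057.61913975])}
wrist {'vertical_fov': 69.8133812180795, 'cx': 320.3789333234741, 'cy': 239.75360529020932, 'mount': array([[ 5.55315260e-04, -2.99258607e-01,  9.54171880e-01,
        -1.42113434e+02],
       [ 9.99999560e-01, -5.55523569e-04, -7.56216191e-04,
        -2.47482556e-01],
       [ 7.56369172e-04,  9.54171880e-01,  2.99258167e-01,
        -7.56782718e+01],
       [ 0.00000000e+00,  0.00000000e+00,  0.00000000e+00,
         1.00000000e+00]])}
```

View pics/top0.png

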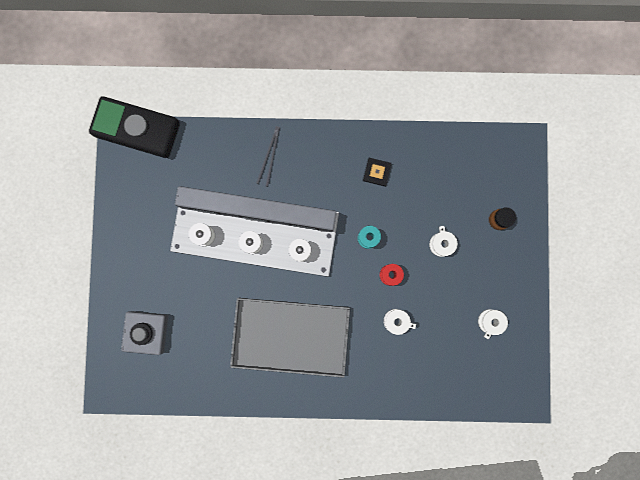

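View pics/scene0.png

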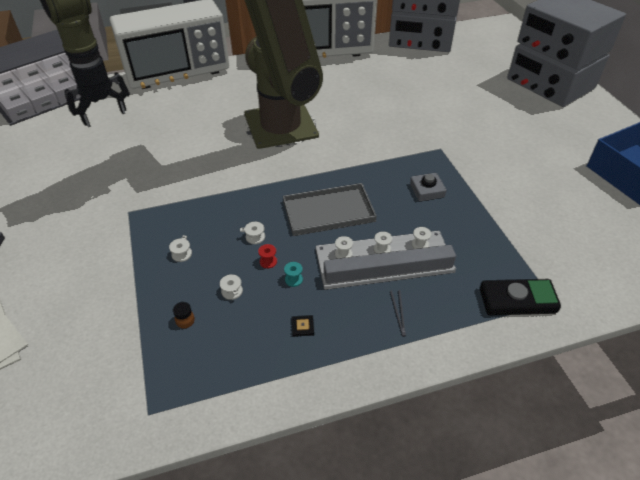

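View pics/wrist0.png

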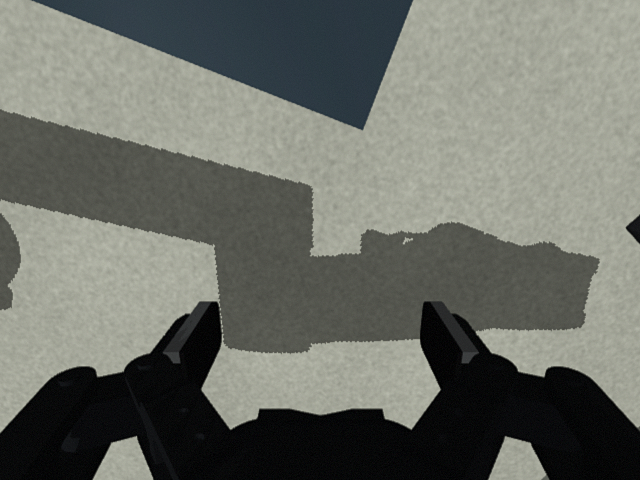

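Top view: three plain bobbins on spindles near (200,234), (250,242) and (300,250). Lugged ones are at (443,243), (398,322) and (493,322). The tray is at (291,337) and the button at (141,334). Next I measure them.

Run:
```python
from h import *
im=cv2.cvtColor(cv2.imread('pics/top0.png'),cv2.COLOR_BGR2RGB); c=cam('top')
cen=[proj(c,p) for p in [(0,0,0)]]; K,Rm,t=c; print('camC',-Rm.T@t)
g=cv2.cvtColor(im,cv2.COLOR_RGB2GRAY)
for nm,(u,v),z in [('L',(443,243),34),('L',(398,322),34),('L',(493,322),34),('P',(200,234),59),('P',(250,242),59),('P',(300,250),59)]:
    s=40; x0,y0=u-s//2,v-s//2
    a=cv2.resize(im[y0:y0+s,x0:x0+s],None,fx=8,fy=8,interpolation=cv2.INTER_CUBIC)
    cv2.imwrite(f'pics/c_{nm}{u}.png',a[:,:,::-1])
    m=((g>222)*255).astype(np.uint8); 
    n,l,st,ce=cv2.connectedComponentsWithStats(m[y0:y0+s,x0:x0+s])
    k=1+np.argmax(st[1:,4]); 
    print(nm,u,v,st[k],ce[k]+[x0,y0],np.round(ray(c,*(ce[k]+[x0,y0]),z),1))
rows=[np.hstack([cv2.imread(f'pics/c_{q}.png')[:260] if 0 else cv2.resize(cv2.imread(f'pics/c_{q}.png'),(260,260)) for q in r]) for r in [['L443','L398','L493'],['P200','P250','P300']]]
cv2.imwrite('pics/crops.png',np.vstack(rows))
cv2.imwrite('pics/stand.png',cv2.resize(cv2.imread('pics/top0.png')[170:390,90:360],None,fx=2.7,fy=2.7,interpolation=cv2.INTER_CUBIC))
```

```text
camC [ 543.37625242  -38.95413013 1099.63797854]
L 443 243 [  7   8  27  25 440] [443.45       243.41136364] [ 627.6 -279.3   34. ]
L 398 322 [  6   7  32  26 455] [397.53406593 321.68791209] [ 469.3 -188.4   34. ]
L 493 322 [  6   8  28  29 480] [493.0625     322.30416667] [ 471.9 -378.5   34. ]
P 200 234 [  8   9  22  23 321] [198.68535826 233.62616822] [635.6 208.9  59. ]
P 250 242 [  0   9  40  25 377] [248.11405836 242.52519894] [619.9 110.8  59. ]
P 300 250 [  8   9  23  23 314] [298.9522293  249.39808917] [608.3  10.3  59. ]
```

View pics/crops.png

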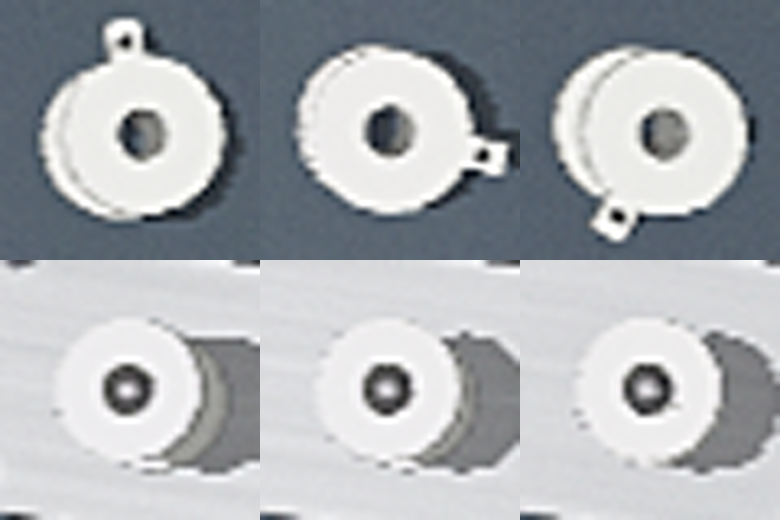

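View pics/stand.png

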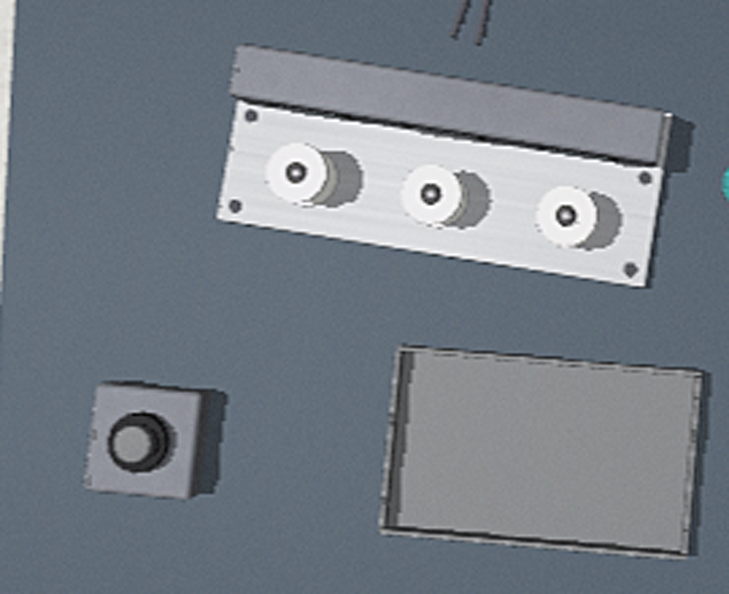

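```bash
cat >> h.py <<'E'
def bore(g,c,u,v,z,thr=175,s=9):
    u=int(round(u));v=int(round(v)); p=g[v-s:v+s+1,u-s:u+s+1].astype(float); w=np.clip(thr-p,0,None)
    # weights only from component nearest to centre
    n,l,st,ce=cv2.connectedComponentsWithStats((p<thr).astype(np.uint8))
    k=1+np.argmin(np.linalg.norm(ce[1:]-s,axis=1)); yy,xx=np.nonzero(l==k)
    cc=np.array([xx.mean()+u-s,yy.mean()+v-s]); return cc,ray(c,*cc,z),st[k,4]
E
python3 - <<'E'
from h import *
im=cv2.imread('pics/top0.png'); g=cv2.cvtColor(im,cv2.COLOR_BGR2GRAY); c=cam('top')
for (u,v,lu,lv) in [(444.4,240+3.1-0,442,229.0),(397.5,322,414,325.6),(495,322,487.7,335)]:
    cc,p,a=bore(g,c,u,v,34,s=5); l,q,b=bore(g,c,lu,lv,34,thr=150,s=3)
    d=q-p; print('L',np.round(cc,1),np.round(p,1),a,'lug',np.round(l,1),b,'r',round(np.hypot(*d[:2]),1),'yaw',round(np.degrees(np.arctan2(d[1],d[0])),1))
P=[]
for (u,v) in [(199.2,233.5),(249.2,241.5),(299.2,249.5)]:
    cc,p,a=bore(g,c,u,v,58,thr=185,s=6); P.append(p); print('P',np.round(cc,1),np.round(p,1),a)
d=P[0]-P[2]; print('stand len',np.hypot(*d[:2]),'y axis yaw',np.degrees(np.arctan2(d[1],d[0]))-90)
print('button',bore(g,c,140,333.5,48,thr=70,s=14))
# tray corners at z 22 ; stand plate corners z15
S=2.7
for n,z,pts in [('tray',22,[(400,347),(703,371),(687,555),(381,532)]),('plate',15,[(217,218),(645,287)]),('bar',60,[(240,45),(671,111)]),('box',30,[(100,382),(201,392),(190,497),(88,487)])]:
    q=[ray(c,90+a/S-.3,170+b/S-.3,z) for a,b in pts]; print(n,np.round(q,0).tolist(),np.mean(q,0).round(1))
E
```

```text
L [444.3 243.3] [ 627.9 -281.1   34. ] 46 lug [441.8 229. ] 4 r 29.3 yaw 10.4
L [397.3 321.7] [ 469.3 -187.9   34. ] 47 lug [415.2 326.3] 23 r 36.7 yaw -103.4
L [494.6 322.2] [ 472.3 -381.6   34. ] 48 lug [487.5 334.5] 4 r 28.4 yaw 150.0
P [199.3 233.4] [636.2 208.   58. ] 49
P [249.2 241.3] [622.4 108.9  58. ] 47
P [299.3 249.4] [608.3   9.6  58. ] 47
stand len 200.37504328610143 y axis yaw -8.000620089724862
button (array([142.96108949, 333.06225681]), array([438.05701652, 314.10147391,  48.        ]), np.int32(257))
tray [[509.0, 134.0, 22.0], [496.0, -94.0, 22.0], [360.0, -84.0, 22.0], [372.0, 143.0, 22.0]] [434.3  24.7  22. ]
plate [[604.0, 277.0, 15.0], [558.0, -49.0, 15.0]] [580.8 113.7  15. ]
bar [[729.0, 252.0, 60.0], [686.0, -66.0, 60.0]] [707.5  93.2  60. ]
box [[479.0, 355.0, 30.0], [473.0, 279.0, 30.0], [396.0, 284.0, 30.0], [402.0, 360.0, 30.0]] [437.5 319.5  30. ]
```

```bash
cat >> h.py <<'E'
def st():
    o=bot.get_obs(); M=R.from_quat(o['tcp_rot']).as_matrix()
    y=np.degrees(np.arctan2(M[1,1],M[0,1]))
    print('t',round(float(o['clock']),2),'tcp',np.round(o['eef_pos'],1),'jawyaw',round(y,1),'down',np.round(M[:,0],3),'q',np.round(o['q'],2),'F',np.round(o['ft_force'],1),'op',round(float(o['opening']),1))
    return o,y
def go(x,y,z=None,yaw=None):
    o,j=st(); d=np.array([x,y,z if z is not None else o['eef_pos'][2]])-o['eef_pos']
    dy=0 if yaw is None else (yaw-j+90)%180-90
    print('delta mm',np.round(d,1),'dyaw',round(dy,1),'alt',round(dy-180*np.sign(dy),1))
E
python3 - <<'E'
from h import *
go(608.3,9.6,120,82)
E
```

```text
t 0.15 tcp [ 181.7 -492.   230.6] jawyaw -69.7 down [-0.001  0.001 -1.   ] q [-1.22  0.26 -0.14  1.17  0.    1.57] F [ 0.4 -0.3 -0. ] op 85.3
delta mm [ 426.6  501.6 -110.6] dyaw -28.3 alt 151.7
```

>>> carry_out(increments=[0.0194,0.0228,0,0,0,6.9,1,0.0194,0.0228,0,0,0,6.9,1,0.0194,0.0228,0,0,0,6.9,1,0.0194,0.0228,0,0,0,6.9,1,0.0194,0.0228,0,0,0,6.9,1,0.0194,0.0228,0,0,0,6.9,1,0.0194,0.0228,0,0,0,6.9,1,0.0194,0.0228,0,0,0,6.9,1,0.0194,0.0228,0,0,0,6.9,1,0.0194,0.0228,0,0,0,6.9,1,0.0194,0.0228,0,0,0,6.9,1])

```text
clock: 1.07
eef_pos: [395.8, -240.3, 231.1]
tcp_rot: [0.471, 0.528, -0.471, 0.527]
ft_force: [0.2, -0.5, -0.3]
opening: 85.5
```

>>> carry_out(increments=[0.0194,0.0228,0,0,0,6.9,1,0.0194,0.0228,0,0,0,6.9,1,0.0194,0.0228,0,0,0,6.9,1,0.0194,0.0228,0,0,0,6.9,1,0.0194,0.0228,0,0,0,6.9,1,0.0194,0.0228,0,0,0,6.9,1,0.0194,0.0228,0,0,0,6.9,1,0.0194,0.0228,0,0,0,6.9,1,0.0194,0.0228,0,0,0,6.9,1,0.0194,0.0228,0,0,0,6.9,1,0.0194,0.0228,0,0,0,6.9,1,0,0,0,0,0,0,1])

```text
clock: 2.07
eef_pos: [611.9, 13.2, 230.2]
tcp_rot: [0.047, 0.705, -0.045, 0.706]
ft_force: [0.7, 0.2, 0.7]
opening: 85.5
```

Run:
```python
from h import *
go(608.3,9.6,120,82); save('wrist','w1.png'); save('top','t1.png')
```

```text
t 2.07 tcp [611.9  13.2 230.2] jawyaw 82.5 down [ 0.002  0.002 -1.   ] q [0.02 0.41 0.08 1.24 0.   0.15] F [0.7 0.2 0.7] op 85.5
delta mm [  -3.6   -3.6 -110.2] dyaw -0.5 alt 179.5
```

View pics/w1.png

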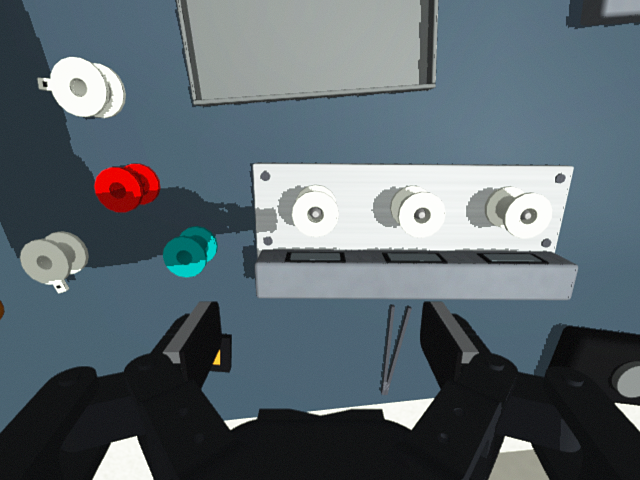

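The wrist view shows the three plain bobbins with spindle tips near (316,214), (422,214) and (528,215). Cross-checking positions.

Run:
```python
from h import *
im=cv2.imread('pics/w1.png'); g=cv2.cvtColor(im,cv2.COLOR_BGR2GRAY); c=cam('wrist')
for u,v in [(316,214),(422,214),(528,215)]:
    cc,p,a=bore(g,c,u,v,58.5,thr=150,s=12); print(cc,p,a)
for u,v in [(77,87),(53,262)]: print(ray(c,u,v,34))
for u,v in [(197,104),(435,88)]: print('tray',ray(c,u,v,22))
```

```text
[315.4962406  213.72932331] [603.39079568   5.89545217  58.5       ] 133
[421.75460123 215.03680982] [618.32930264 104.16928525  58.5       ] 163
[528.44785276 215.88343558] [632.90642087 203.03672827  58.5       ] 163
[ 462.83194835 -192.59630009   34.        ]
[ 622.29377697 -276.26046851   34.        ]
tray [490.40890077 -92.24302235  22.        ]
tray [507.5550875  132.46665724  22.        ]
```

>>> carry_out(increments=[0,0,-0.02,0,0,0,1,0,0,-0.02,0,0,0,1,0,0,-0.02,0,0,0,1,0,0,-0.01,0,0,0,1,0,0,0,0,0,0,1,0,0,0,0,0,0,1,0,0,0,0,0,0,1])

```text
clock: 2.75
eef_pos: [609.2, 8.7, 162.6]
tcp_rot: [0.049, 0.705, -0.049, 0.706]
ft_force: [0.8, -0.5, 0.4]
opening: 85.2
```

Run:
```python
from h import *
st(); c=cam('wrist'); im=save('wrist','w2.png'); st(); g=cv2.cvtColor(im,cv2.COLOR_RGB2GRAY)
for p in [(608,8,58.5),(622,107,58.5)]:
    u,v=proj(c,p); cc,q,a=bore(g,c,u,v,58.5,thr=150,s=16); print(cc,q,a)
```

```text
t 2.75 tcp [609.2   8.7 162.6] jawyaw 82.0 down [ 0.002 -0.    -1.   ] q [ 0.01  0.44 -0.05  1.08 -0.    0.15] F [ 0.8 -0.5  0.4] op 85.2
t 2.8 tcp [609.5   8.8 162.8] jawyaw 82.0 down [ 0.002 -0.    -1.   ] q [ 0.01  0.44 -0.05  1.08 -0.    0.15] F [ 1.   0.3 -0.2] op 85.5
[320.09634551 237.87707641] [607.68119085   8.58304216  58.5       ] 301
[454.21176471 237.4745098 ] [621.40362482 108.03062002  58.5       ] 255
```

View pics/w2.png

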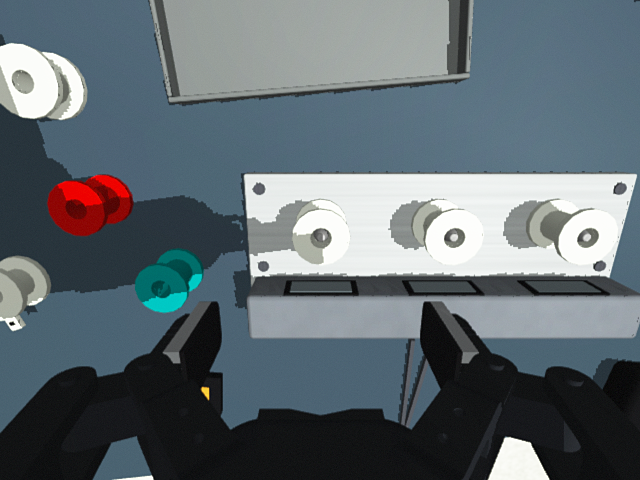

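>>> carry_out(increments=[-0.001,0,-0.03,0,0,0,1,0,0,-0.03,0,0,0,1,0,0,-0.03,0,0,0,1,0,0,-0.025,0,0,0,1,0,0,-0.0175,0,0,0,1,0,0,0,0,0,0,1,0,0,0,0,0,0,-1,0,0,0,0,0,0,-1,0,0,0,0,0,0,-1,0,0,0,0,0,0,-1,0,0,0,0,0,0,-1,0,0,0,0,0,0,-1])

```text
clock: 3.8
eef_pos: [609.6, 9.1, 31.5]
tcp_rot: [0.049, 0.704, -0.049, 0.707]
ft_force: [-1.0, -0.5, 4.8]
opening: 42.4
```

Run:
```python
from h import *
st(); save('wrist','w3.png')
```

```text
t 3.8 tcp [609.6   9.1  31.5] jawyaw 82.1 down [ 0.005  0.    -1.   ] q [ 0.02  0.54 -0.25  0.78 -0.    0.15] F [-1.  -0.5  4.8] op 42.4
```

View pics/w3.png

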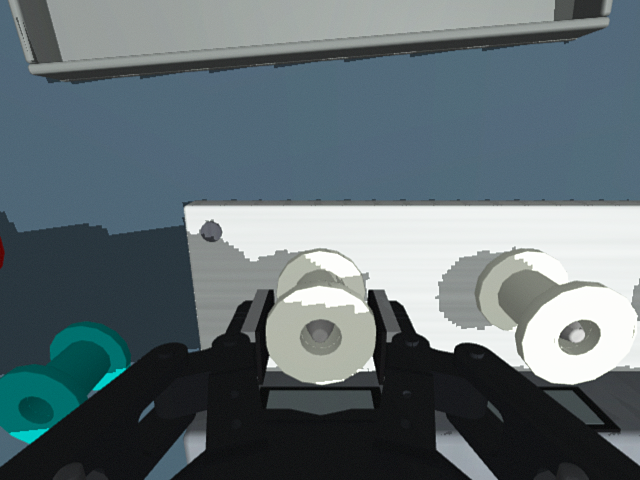

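>>> carry_out(increments=[0,0,0.02,0,0,0,-1,0,0,0.03,0,0,0,-1,0,0,0.02,0,0,0,-1,-0.0255,-0.004,0,0,0,0,-1,-0.0255,-0.004,0,0,0,0,-1,-0.0255,-0.004,0,0,0,0,-1,-0.0255,-0.004,0,0,0,0,-1,-0.0255,-0.004,0,0,0,0,-1,-0.0255,-0.004,0,0,0,0,-1,-0.0255,-0.004,0,0,0,0,-1,-0.0255,-0.004,0,0,0,0,-1,0,0,0,0,0,0,-1])

```text
clock: 4.85
eef_pos: [397.2, -23.1, 98.9]
tcp_rot: [0.049, 0.707, -0.049, 0.703]
ft_force: [-0.7, 0.4, -1.3]
opening: 41.9
```

Run:
```python
from h import *
st(); save('wrist','w4.png'); save('scene','s4.png')
```

```text
t 4.85 tcp [397.2 -23.1  98.9] jawyaw 82.0 down [-0.006 -0.    -1.   ] q [-0.06  0.16 -0.65  0.77 -0.    0.08] F [-0.7  0.4 -1.3] op 41.9
```

View pics/w4.png

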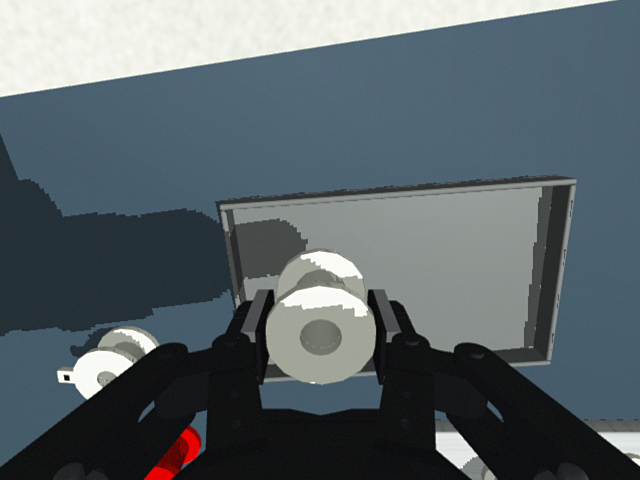

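View pics/s4.png

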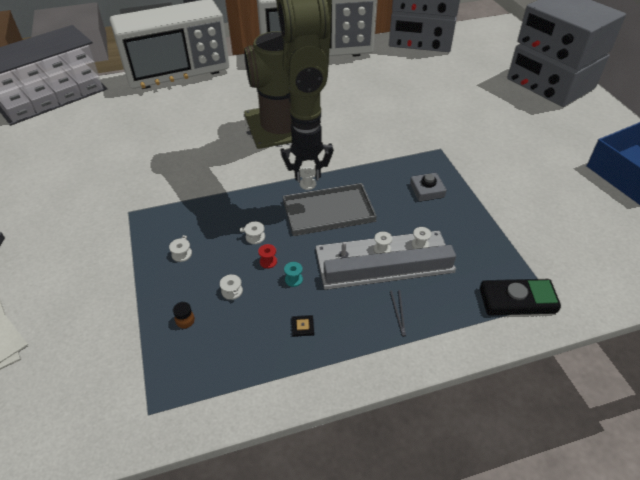

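The bobbin is held and the spindle is clear. Lowering it into the tray.

>>> carry_out(increments=[0,0,0,0,0,0,-1,0,0,-0.025,0,0,0,-1,0,0,-0.025,0,0,0,-1,0,0,-0.02,0,0,0,-1,0,0,-0.008,0,0,0,-1,0,0,0,0,0,0,-1,0,0,0,0,0,0,-1])

```text
clock: 5.53
eef_pos: [405.1, -22.8, 20.9]
tcp_rot: [0.049, 0.705, -0.049, 0.706]
ft_force: [-0.2, -0.5, -1.0]
opening: 41.9
```

>>> carry_out(increments=[0,0,0,0,0,0,1,0,0,0,0,0,0,1,0,0,0,0,0,0,1,0,0,0.03,0,0,0,1,0,0,0.04,0,0,0,1,0,0,0.04,0,0,0,1,0.0361,0.0218,0,0,0,0,1,0.0361,0.0218,0,0,0,0,1,0.0361,0.0218,0,0,0,0,1,0.0361,0.0218,0,0,0,0,1,0.0361,0.0218,0,0,0,0,1,0.0361,0.0218,0,0,0,0,1])

```text
clock: 6.53
eef_pos: [619.3, 107.6, 131.2]
tcp_rot: [0.049, 0.705, -0.049, 0.706]
ft_force: [0.9, -0.2, -0.2]
opening: 85.7
```

>>> carry_out(increments=[0,0,0,0,0,0,1,0,0,0,0,0,0,1,0,0,0,0,0,0,1])

```text
clock: 6.78
eef_pos: [616.8, 106.2, 130.3]
tcp_rot: [0.049, 0.706, -0.049, 0.705]
ft_force: [-0.1, -0.0, 0.4]
opening: 85.1
```

Run:
```python
from h import *
go(621.8,108.3,31,82); c=cam('wrist'); im=save('wrist','w5.png'); g=cv2.cvtColor(im,cv2.COLOR_RGB2GRAY)
for p in [(621.8,108.3,58.5),(635.9,207.5,58.5)]:
    u,v=proj(c,p); cc,q,a=bore(g,c,u,v,58.5,thr=150,s=16); print(cc,q,a)
```

```text
t 6.78 tcp [616.8 106.2 130.3] jawyaw 82.1 down [-0.002 -0.001 -1.   ] q [ 0.17  0.49 -0.06  1.03 -0.    0.31] F [-0.1 -0.   0.4] op 85.1
delta mm [  5.    2.1 -99.3] dyaw -0.1 alt 179.9
[324.17130621 260.62312634] [621.21009942 107.98960589  58.5       ] 467
[474.72941176 261.        ] [635.29880329 207.00809427  58.5       ] 340
```

View pics/w5.png

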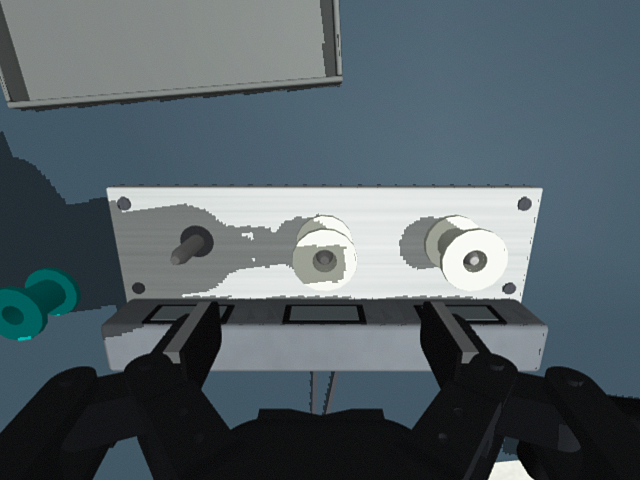

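>>> carry_out(increments=[0.0046,0.002,-0.03,0,0,0,1,0,0,-0.03,0,0,0,1,0,0,-0.025,0,0,0,1,0,0,-0.0145,0,0,0,1,0,0,0,0,0,0,1,0,0,0,0,0,0,-1,0,0,0,0,0,0,-1,0,0,0,0,0,0,-1,0,0,0,0,0,0,-1,0,0,0,0,0,0,-1,0,0,0,0,0,0,-1])

```text
clock: 7.75
eef_pos: [623.7, 108.4, 33.7]
tcp_rot: [0.049, 0.704, -0.049, 0.707]
ft_force: [-1.4, -0.7, 6.4]
opening: 42.4
```

>>> carry_out(increments=[0,0,0.02,0,0,0,-1,0,0,0.03,0,0,0,-1,0,0,0.02,0,0,0,-1,-0.0266,-0.0142,0,0,0,0,-1,-0.0266,-0.0142,0,0,0,0,-1,-0.0266,-0.0142,0,0,0,0,-1,-0.0266,-0.0142,0,0,0,0,-1,-0.0266,-0.0142,0,0,0,0,-1,-0.0266,-0.0142,0,0,0,0,-1,0,0,0,0,0,0,-1,0,0,0,0,0,0,-1,0,0,0,0,0,0,-1])

```text
clock: 8.75
eef_pos: [464.0, 23.2, 102.3]
tcp_rot: [0.049, 0.704, -0.049, 0.706]
ft_force: [0.1, -0.2, -0.2]
opening: 41.9
```

Run:
```python
from h import *
go(464,23,23.5,82); save('wrist','w6.png')
```

```text
t 8.75 tcp [464.   23.2 102.3] jawyaw 82.1 down [ 0.003  0.    -1.   ] q [ 0.05  0.25 -0.51  0.8   0.    0.19] F [ 0.1 -0.2 -0.2] op 41.9
delta mm [ -0.   -0.2 -78.8] dyaw -0.1 alt 179.9
```

View pics/w6.png

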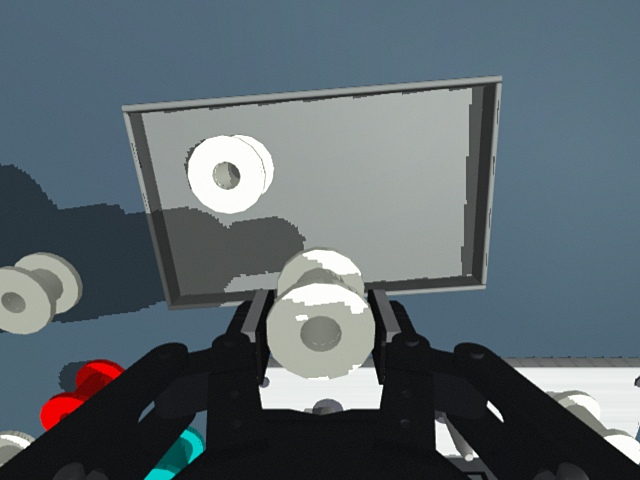

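The first plain stands in the tray and the second is held over it. Lowering and releasing.

>>> carry_out(increments=[0,0,-0.025,0,0,0,-1,0,0,-0.025,0,0,0,-1,0,0,-0.02,0,0,0,-1,0,0,-0.008,0,0,0,-1,0,0,0,0,0,0,-1,0,0,0,0,0,0,-1,0,0,0,0,0,0,1,0,0,0,0,0,0,1,0,0,0,0,0,0,1,0,0,0.03,0,0,0,1,0,0,0.04,0,0,0,1,0,0,0.04,0,0,0,1])

```text
clock: 9.8
eef_pos: [461.5, 23.1, 134.1]
tcp_rot: [0.049, 0.706, -0.049, 0.704]
ft_force: [0.8, -0.2, -0.5]
opening: 85.5
```

>>> carry_out(increments=[0.0285,0.0307,0,0,0,0,1,0.0285,0.0307,0,0,0,0,1,0.0285,0.0307,0,0,0,0,1,0.0285,0.0307,0,0,0,0,1,0.0285,0.0307,0,0,0,0,1,0.0285,0.0307,0,0,0,0,1,0,0,0,0,0,0,1,0,0,0,0,0,0,1,0,0,0,0,0,0,1])

```text
clock: 10.55
eef_pos: [632.1, 206.1, 132.9]
tcp_rot: [0.048, 0.706, -0.049, 0.705]
ft_force: [0.3, 0.7, -0.4]
opening: 85.5
```

Run:
```python
from h import *
go(635.5,207.2,31,82); c=cam('wrist'); im=save('wrist','w7.png'); g=cv2.cvtColor(im,cv2.COLOR_RGB2GRAY)
for p in [(635.9,207.5,58.5)]:
    u,v=proj(c,p); cc,q,a=bore(g,c,u,v,58.5,thr=150,s=16); print(cc,q,a)
```

```text
t 10.55 tcp [632.1 206.1 132.9] jawyaw 82.1 down [-0.001 -0.001 -1.   ] q [ 0.32  0.55  0.06  1.08 -0.    0.45] F [ 0.3  0.7 -0.4] op 85.5
delta mm [   3.4    1.1 -101.9] dyaw -0.1 alt 179.9
[322.50231481 257.375     ] [635.01526882 206.97954575  58.5       ] 432
```

View pics/w7.png

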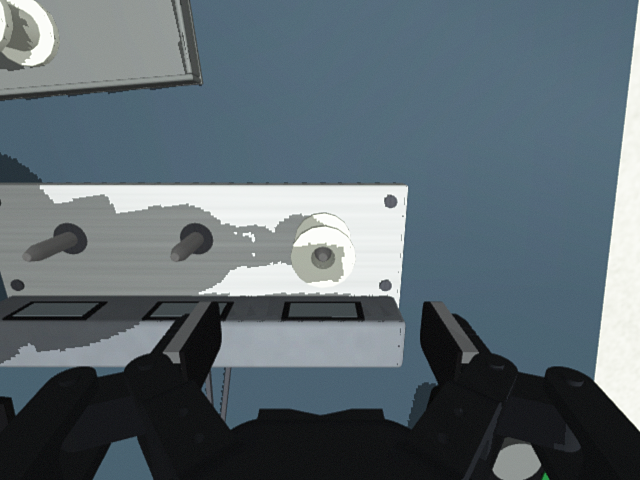

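>>> carry_out(increments=[0.0025,0.001,-0.03,0,0,0,1,0,0,-0.03,0,0,0,1,0,0,-0.025,0,0,0,1,0,0,-0.0165,0,0,0,1,0,0,0,0,0,0,1,0,0,0,0,0,0,-1,0,0,0,0,0,0,-1,0,0,0,0,0,0,-1,0,0,0,0,0,0,-1,0,0,0,0,0,0,-1,0,0,0,0,0,0,-1])

```text
clock: 11.52
eef_pos: [636.7, 207.5, 34.6]
tcp_rot: [0.049, 0.704, -0.049, 0.707]
ft_force: [-1.4, -1.0, 7.4]
opening: 41.7
```

>>> carry_out(increments=[0,0,0.02,0,0,0,-1,0,0,0.03,0,0,0,-1,0,0,0.02,0,0,0,-1,-0.0281,-0.0164,0,0,0,0,-1,-0.0281,-0.0164,0,0,0,0,-1,-0.0281,-0.0164,0,0,0,0,-1,-0.0281,-0.0164,0,0,0,0,-1,-0.0281,-0.0164,0,0,0,0,-1,-0.0281,-0.0164,0,0,0,0,-1,-0.0281,-0.0164,0,0,0,0,-1,-0.0281,-0.0164,0,0,0,0,-1])

```text
clock: 12.43
eef_pos: [409.8, 75.7, 102.8]
tcp_rot: [0.049, 0.705, -0.049, 0.706]
ft_force: [0.3, 0.0, 0.1]
opening: 42.0
```

>>> carry_out(increments=[0,0,0,0,0,0,-1,0,0,0,0,0,0,-1,0,0,0,0,0,0,-1])

```text
clock: 12.68
eef_pos: [412.1, 76.5, 103.0]
tcp_rot: [0.049, 0.704, -0.049, 0.707]
ft_force: [-0.4, -0.4, -0.4]
opening: 42.0
```

Run:
```python
from h import *
go(412,76,24.2,82); save('wrist','w8.png')
```

```text
t 12.68 tcp [412.1  76.5 103. ] jawyaw 82.1 down [ 0.004  0.001 -1.   ] q [ 0.18  0.18 -0.61  0.78  0.    0.32] F [-0.4 -0.4 -0.4] op 42.0
delta mm [ -0.1  -0.5 -78.8] dyaw -0.1 alt 179.9
```

View pics/w8.png

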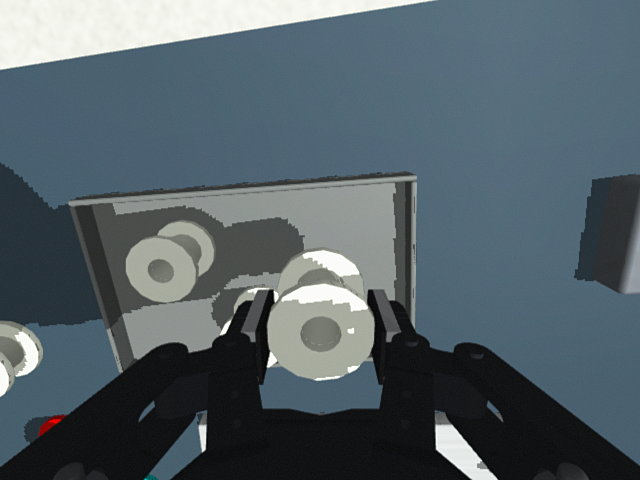

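>>> carry_out(increments=[0,0,-0.025,0,0,0,-1,0,0,-0.025,0,0,0,-1,0,0,-0.02,0,0,0,-1,0,0,-0.008,0,0,0,-1,0,0,0,0,0,0,-1,0,0,0,0,0,0,-1,0,0,0,0,0,0,1,0,0,0,0,0,0,1,0,0,0,0,0,0,1,0,0,0.03,0,0,0,1,0,0,0.04,0,0,0,1,0,0,0.04,0,0,0,1])

```text
clock: 13.73
eef_pos: [409.2, 76.0, 134.7]
tcp_rot: [0.049, 0.706, -0.049, 0.704]
ft_force: [1.5, 0.2, 0.6]
opening: 85.3
```

Run:
```python
from h import *
st(); save('top','t9.png')
```

```text
t 13.73 tcp [409.2  76.  134.7] jawyaw 82.1 down [-0.003 -0.    -1.   ] q [ 0.18  0.15 -0.55  0.87  0.    0.32] F [1.5 0.2 0.6] op 85.3
```

View pics/t9.png

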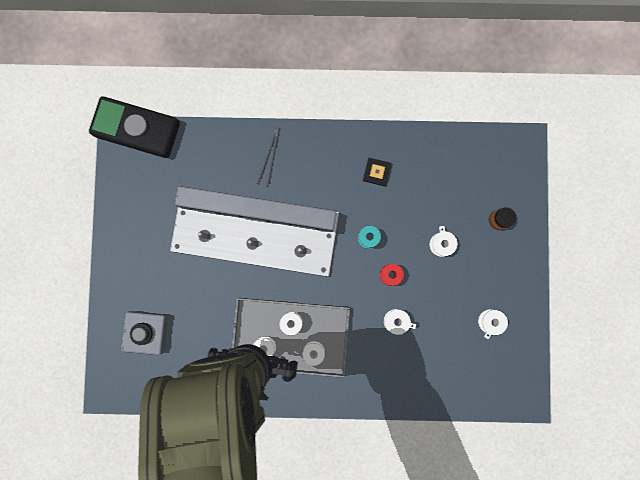

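All plain bobbins are in the tray, and the lugged ones are unmoved at (398,322), (443,243) and (493,322). Moving over the nearest one.

>>> carry_out(increments=[0.0041,-0.0188,0,0,0,-6.83,1,0.0041,-0.0188,0,0,0,-6.83,1,0.0041,-0.0188,0,0,0,-6.83,1,0.0041,-0.0188,0,0,0,-6.83,1,0.0041,-0.0188,0,0,0,-6.83,1,0.0041,-0.0188,0,0,0,-6.83,1,0.0041,-0.0188,0,0,0,-6.83,1,0.0041,-0.0188,0,0,0,-6.83,1,0.0041,-0.0188,0,0,0,-6.83,1,0.0041,-0.0188,0,0,0,-6.83,1,0.0041,-0.0188,0,0,0,-6.83,1,0.0041,-0.0188,0,0,0,-6.83,1])

```text
clock: 14.78
eef_pos: [460.0, -150.5, 134.1]
tcp_rot: [0.501, 0.499, -0.501, 0.499]
ft_force: [-0.0, 0.6, -0.5]
opening: 85.4
```

>>> carry_out(increments=[0.0041,-0.0188,0,0,0,-6.83,1,0.0041,-0.0188,0,0,0,-6.83,1,0,0,0,0,0,0,1,0,0,0,0,0,0,1,0,0,0,0,0,0,1])

```text
clock: 15.2
eef_pos: [467.5, -186.5, 133.8]
tcp_rot: [0.555, 0.438, -0.555, 0.438]
ft_force: [-0.2, 0.2, 0.3]
opening: 85.6
```

```bash
cat >> h.py <<'E'
def lug(fn,guess,z=34):
    """measure lugged bobbin in wrist view"""
    c=cam('wrist'); im=save('wrist',fn); g=cv2.cvtColor(im,cv2.COLOR_RGB2GRAY)
    u,v=proj(c,(*guess[:2],z)); print('guess px',u,v)
    return c,im,g
E
python3 - <<'E'
from h import *
go(469,-188,5,-13.6); c,im,g=lug('w10.png',(469,-188))
cc,q,a=bore(g,c,*proj(c,(469,-188,34)),34,thr=165,s=25); print(cc,q,a)
E
```

```text
t 15.2 tcp [ 467.5 -186.5  133.8] jawyaw -13.5 down [-0.     0.001 -1.   ] q [-0.38  0.29 -0.37  0.92  0.    1.43] F [-0.2  0.2  0.3] op 85.6
delta mm [   1.5   -1.5 -128.8] dyaw -0.1 alt 179.9
guess px 324.25901612055316 241.92582107056114
[323.23144105 241.30131004] [ 468.37396833 -187.35247411   34.        ] 229
```

View pics/w10.png

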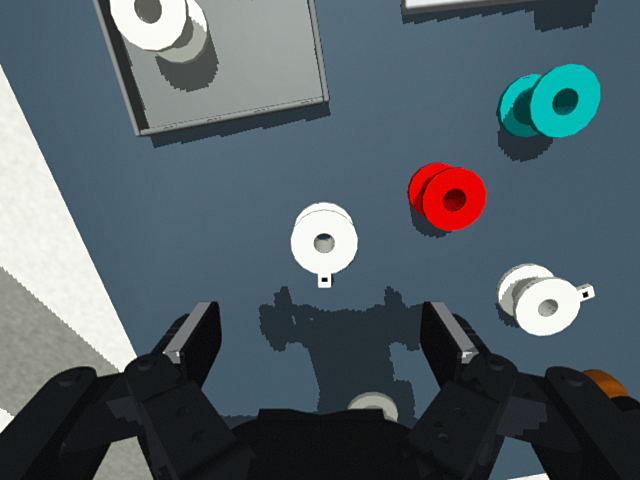

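>>> carry_out(increments=[0.0009,-0.0009,-0.035,0,0,0,1,0,0,-0.035,0,0,0,1,0,0,-0.03,0,0,0,1,0,0,-0.02,0,0,0,1,0,0,-0.009,0,0,0,1,0,0,0,0,0,0,1,0,0,0,0,0,0,-1,0,0,0,0,0,0,-1,0,0,0,0,0,0,-1,0,0,0,0,0,0,-1,0,0,0,0,0,0,-1])

```text
clock: 16.17
eef_pos: [470.4, -188.4, 6.8]
tcp_rot: [0.556, 0.436, -0.555, 0.439]
ft_force: [-0.5, -0.5, 5.5]
opening: 48.2
```

Run:
```python
from h import *
st(); save('wrist','w11.png')
```

```text
t 16.17 tcp [ 470.4 -188.4    6.8] jawyaw -13.5 down [ 0.004 -0.001 -1.   ] q [-0.38  0.43 -0.54  0.59  0.    1.43] F [-0.5 -0.5  5.5] op 48.2
```

View pics/w11.png

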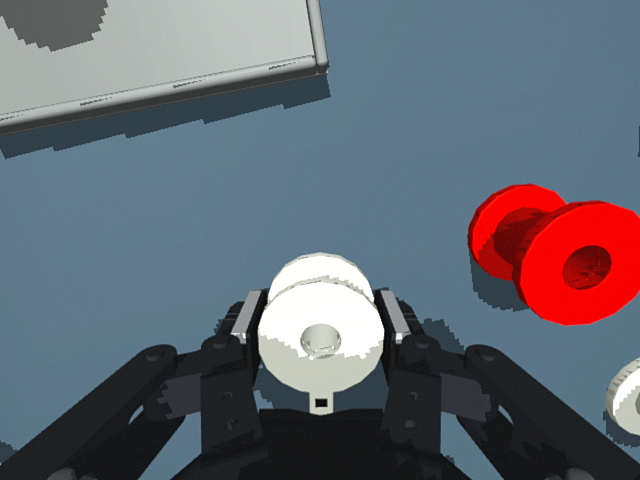

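>>> carry_out(increments=[0,0,0.02,0,0,0,-1,0,0,0.03,0,0,0,-1,0,0,0.04,0,0,0,-1,0.0118,0.0282,0,0,0,6.83,-1,0.0118,0.0282,0,0,0,6.83,-1,0.0118,0.0282,0,0,0,6.83,-1,0.0118,0.0282,0,0,0,6.83,-1,0.0118,0.0282,0,0,0,6.83,-1,0.0118,0.0282,0,0,0,6.83,-1,0.0118,0.0282,0,0,0,6.83,-1,0.0118,0.0282,0,0,0,6.83,-1,0.0118,0.0282,0,0,0,6.83,-1])

```text
clock: 17.22
eef_pos: [575.9, 67.4, 96.0]
tcp_rot: [0.252, 0.66, -0.252, 0.661]
ft_force: [-0.1, 0.6, -0.9]
opening: 48.3
```

>>> carry_out(increments=[0.0118,0.0282,0,0,0,6.83,-1,0.0118,0.0282,0,0,0,6.83,-1,0.0118,0.0282,0,0,0,6.83,-1,0.0118,0.0282,0,0,0,6.83,-1,0.0118,0.0282,0,0,0,6.83,-1,0,0,0,0,0,0,-1,0,0,0,0,0,0,-1,0,0,0,0,0,0,-1])

```text
clock: 17.88
eef_pos: [633.7, 206.6, 95.2]
tcp_rot: [0.049, 0.705, -0.049, 0.705]
ft_force: [-0.5, -0.4, -0.6]
opening: 48.4
```

Run:
```python
from h import *
go(635.2,207,22,82); c,im,g=lug('w12.png',(0,0)); z=bot.get_obs()['eef_pos'][2]-6.8+34
cc,q,a=bore(g,c,321,341,z,thr=150,s=22); print(cc,q,a)
K,Rm,t=c
print(proj(c,(635.2,207,58.5)))
```

```text
t 17.88 tcp [633.7 206.6  95.2] jawyaw 82.0 down [-0.    -0.001 -1.   ] q [ 0.32  0.58  0.01  1.   -0.    0.45] F [-0.5 -0.4 -0.6] op 48.4
delta mm [  1.5   0.4 -73.2] dyaw -0.0 alt 180.0
guess px -2294.700507969162 -4749.898780363687
[320.45294118 340.29243697] [633.06862027 206.61080325 122.33107444] 1190
[321.66209683 278.15762434]
```

View pics/w12.png

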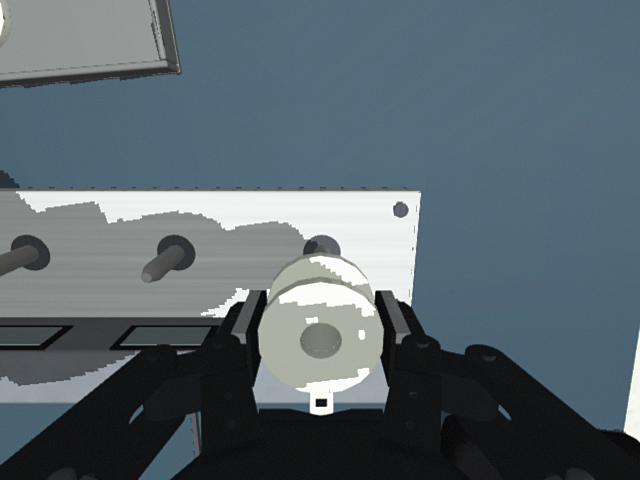

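>>> carry_out(increments=[0.002,0.0004,0,0,0,0,-1,0,0,-0.02,0,0,0,-1,0,0,-0.012,0,0,0,-1,0,0,-0.01,0,0,0,-1,0,0,0,0,0,0,-1])

```text
clock: 18.35
eef_pos: [634.1, 205.7, 50.6]
tcp_rot: [0.049, 0.707, -0.05, 0.704]
ft_force: [-1.2, -0.5, 0.3]
opening: 48.0
```

>>> carry_out(increments=[0,0,0,0,0,0,-1,0,0,-0.012,0,0,0,-1,0,0,-0.01,0,0,0,-1,0,0,-0.007,0,0,0,-1,0,0,0,0,0,0,-1,0,0,0,0,0,0,-1])

```text
clock: 18.85
eef_pos: [635.7, 207.1, 23.5]
tcp_rot: [0.049, 0.706, -0.049, 0.705]
ft_force: [-0.5, 0.9, -0.6]
opening: 48.1
```

Run:
```python
from h import *
st()
```

```text
t 18.85 tcp [635.7 207.1  23.5] jawyaw 82.1 down [-0.001 -0.    -1.   ] q [ 0.32  0.64 -0.08  0.85 -0.    0.45] F [-0.5  0.9 -0.6] op 48.1
```

>>> carry_out(increments=[0,0,-0.0018,0,0,0,-1,0,0,0,0,0,0,-1,0,0,0,0,0,0,1,0,0,0,0,0,0,1,0,0,0,0,0,0,1,0,0,0,0,0,0,1,0,0,0.03,0,0,0,1,0,0,0.04,0,0,0,1,0,0,0.04,0,0,0,1,0,0,0,0,0,0,1,0,0,0,0,0,0,1])

```text
clock: 19.77
eef_pos: [638.6, 208.1, 135.9]
tcp_rot: [0.05, 0.703, -0.048, 0.708]
ft_force: [0.4, 0.3, -0.8]
opening: 85.3
```

Run:
```python
from h import *
st(); save('wrist','w13.png'); save('top','t13.png')
```

```text
t 19.77 tcp [638.6 208.1 135.9] jawyaw 82.1 down [ 0.007  0.002 -1.   ] q [ 0.32  0.55  0.07  1.08 -0.    0.45] F [ 0.4  0.3 -0.8] op 85.3
```

View pics/w13.png

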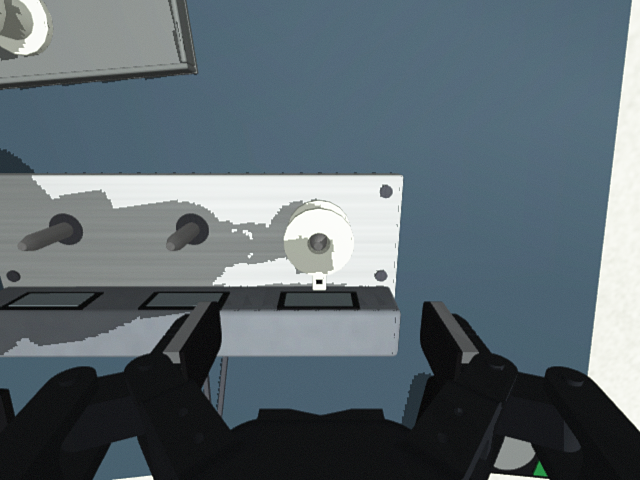

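View pics/t13.png

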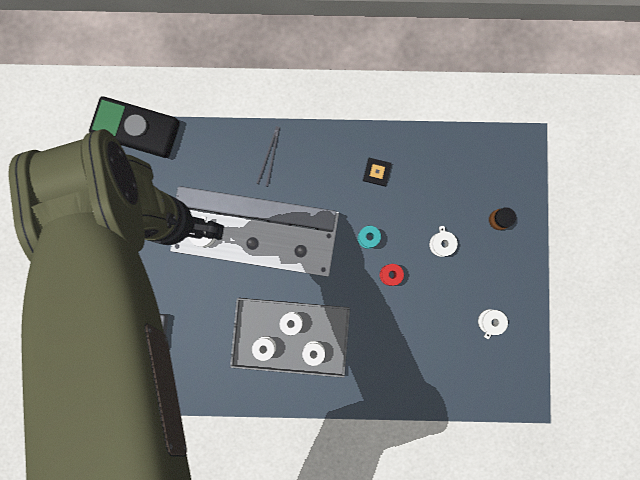

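First lugged bobbin is down on the left spindle, lug square to the bar window (wrist view, lug at (319,282)). The others haven't moved. On to the one at (443,243).

>>> carry_out(increments=[-0.0005,-0.0349,0,0,0,1.3,1,-0.0005,-0.0349,0,0,0,1.3,1,-0.0005,-0.0349,0,0,0,1.3,1,-0.0005,-0.0349,0,0,0,1.3,1,-0.0005,-0.0349,0,0,0,1.3,1,-0.0005,-0.0349,0,0,0,1.3,1,-0.0005,-0.0349,0,0,0,1.3,1,-0.0005,-0.0349,0,0,0,1.3,1,-0.0005,-0.0349,0,0,0,1.3,1,-0.0005,-0.0349,0,0,0,1.3,1,-0.0005,-0.0349,0,0,0,1.3,1,-0.0005,-0.0349,0,0,0,1.3,1])

```text
clock: 20.87
eef_pos: [628.2, -212.7, 129.5]
tcp_rot: [-0.047, 0.707, 0.048, 0.704]
ft_force: [1.0, 0.6, 0.5]
opening: 85.5
```

>>> carry_out(increments=[-0.0005,-0.0349,0,0,0,1.3,1,-0.0005,-0.0349,0,0,0,1.3,1,0,0,0,0,0,0,1,0,0,0,0,0,0,1,0,0,0,0,0,0,1])

```text
clock: 21.28
eef_pos: [627.7, -280.6, 130.0]
tcp_rot: [-0.062, 0.705, 0.064, 0.703]
ft_force: [0.3, 0.0, 0.1]
opening: 85.8
```

Run:
```python
from h import *
go(628,-281,5,100.4); c,im,g=lug('w14.png',(628,-281))
cc,q,a=bore(g,c,*proj(c,(628,-281,34)),34,thr=165,s=22); print(cc,q,a)
u,v=proj(c,(628+29,-281+5.4,34)); cc2,q2,a2=bore(g,c,u,v,34,thr=120,s=10); d=q2-q; print(cc2,q2,a2,np.degrees(np.arctan2(d[1],d[0])),np.hypot(*d[:2]))
```

```text
t 21.28 tcp [ 627.7 -280.6  130. ] jawyaw 100.2 down [-0.003  0.002 -1.   ] q [-0.42  0.59  0.13  1.11  0.   -0.6 ] F [0.3 0.  0.1] op 85.8
delta mm [   0.3   -0.4 -125. ] dyaw 0.2 alt -179.8
guess px 319.16917615124686 243.9309906331308
[318.04507042 241.93239437] [ 626.6413742  -282.07261617   34.        ] 355
[318.  279.5] [ 655.82912291 -276.92034778   34.        ] 20 10.010814810022298 29.639003766326233
```

View pics/w14.png

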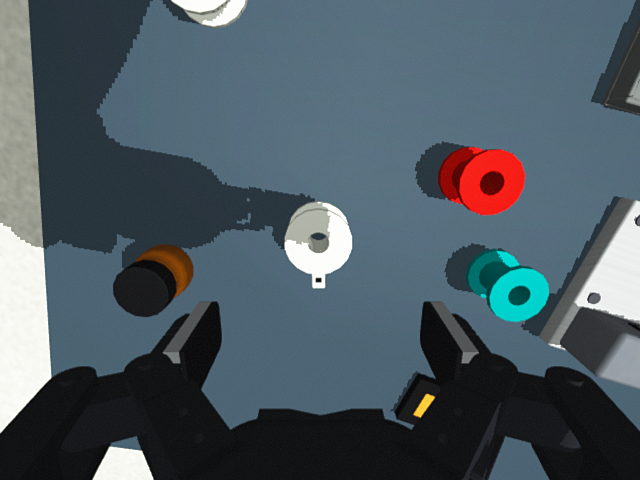

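>>> carry_out(increments=[-0.0005,-0.001,-0.035,0,0,0,1,0,0,-0.035,0,0,0,1,0,0,-0.03,0,0,0,1,0,0,-0.018,0,0,0,1,0,0,-0.008,0,0,0,1,0,0,0,0,0,0,1,0,0,0,0,0,0,-1,0,0,0,0,0,0,-1,0,0,0,0,0,0,-1,0,0,0,0,0,0,-1,0,0,0,0,0,0,-1])

```text
clock: 22.25
eef_pos: [630.3, -282.9, 8.5]
tcp_rot: [-0.064, 0.703, 0.063, 0.706]
ft_force: [0.6, 1.0, 5.8]
opening: 48.4
```

Run:
```python
from h import *
go(621.3,108,95,82); save('wrist','w15.png')
```

```text
t 22.25 tcp [ 630.3 -282.9    8.5] jawyaw 100.3 down [ 0.004 -0.001 -1.   ] q [-0.42  0.68 -0.03  0.85  0.   -0.6 ] F [0.6 1.  5.8] op 48.4
delta mm [ -9.  390.9  86.5] dyaw -18.3 alt 161.7
```

View pics/w15.png

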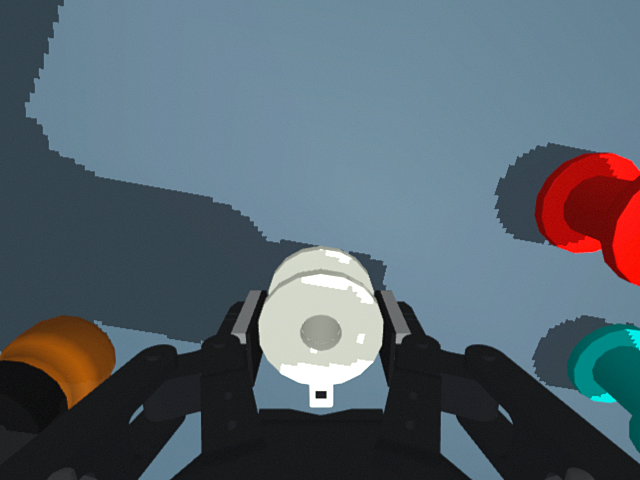

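>>> carry_out(increments=[0,0,0.02,0,0,0,-1,0,0,0.03,0,0,0,-1,0,0,0.04,0,0,0,-1,-0.0004,0.0279,0,0,0,-1.31,-1,-0.0004,0.0279,0,0,0,-1.31,-1,-0.0004,0.0279,0,0,0,-1.31,-1,-0.0004,0.0279,0,0,0,-1.31,-1,-0.0004,0.0279,0,0,0,-1.31,-1,-0.0004,0.0279,0,0,0,-1.31,-1,-0.0004,0.0279,0,0,0,-1.31,-1,-0.0004,0.0279,0,0,0,-1.31,-1,-0.0004,0.0279,0,0,0,-1.31,-1])

```text
clock: 23.3
eef_pos: [624.9, -30.1, 96.7]
tcp_rot: [0.01, 0.707, -0.01, 0.707]
ft_force: [1.0, 0.6, -0.2]
opening: 48.1
```

>>> carry_out(increments=[-0.0004,0.0279,0,0,0,-1.31,-1,-0.0004,0.0279,0,0,0,-1.31,-1,-0.0004,0.0279,0,0,0,-1.31,-1,-0.0004,0.0279,0,0,0,-1.31,-1,-0.0004,0.0279,0,0,0,-1.31,-1,0,0,0,0,0,0,-1,0,0,0,0,0,0,-1,0,0,0,0,0,0,-1])

```text
clock: 23.97
eef_pos: [622.9, 107.9, 96.3]
tcp_rot: [0.049, 0.705, -0.05, 0.705]
ft_force: [-0.7, 0.2, -0.3]
opening: 48.0
```

Run:
```python
from h import *
go(621.3,108,23.5,82); c,im,g=lug('w16.png',(0,0)); z=bot.get_obs()['eef_pos'][2]-8.5+34
cc,q,a=bore(g,c,321,333,z,thr=150,s=22); print(cc,q,a,'move',np.array([621.3,108])-q[:2])
```

```text
t 23.97 tcp [622.9 107.9  96.3] jawyaw 82.0 down [ 0.    -0.001 -1.   ] q [ 0.17  0.52 -0.09  0.96 -0.    0.31] F [-0.7  0.2 -0.3] op 48.0
delta mm [ -1.6   0.1 -72.8] dyaw 0.0 alt -180.0
guess px -1417.765045489444 -4779.976696783546
[320.40358015 332.18877136] [619.77966893 108.25228652 121.72058311] 1229 move [ 1.52033107 -0.25228652]
```

View pics/w16.png

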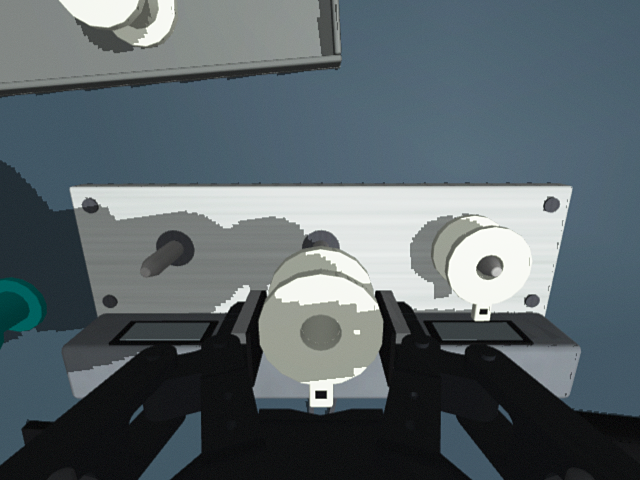

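Run:
```python
from h import *
im=cv2.imread('pics/w16.png'); g=cv2.cvtColor(im,cv2.COLOR_BGR2GRAY); c=cam('wrist')
cc,q,a=bore(g,c,490,267,49,thr=190,s=15); cc2,q2,a2=bore(g,c,483,311,49,thr=120,s=5); d=q2-q
print(cc,q,a,cc2,q2,a2,np.degrees(np.arctan2(d[1],d[0])),np.hypot(*d[:2]))
cv2.imwrite('pics/w16c.png',cv2.resize(im[200:340,400:580],None,fx=4,fy=4))
im=cv2.imread('pics/w13.png'); cv2.imwrite('pics/w13c.png',cv2.resize(im[170:320,250:410],None,fx=4,fy=4))
```

```text
[488.5210084  266.53991597] [635.58439667 205.82852612  49.        ] 476 [482.89473684 311.05263158] [664.88414157 202.47386221  49.        ] 38 -6.531618028350787 29.491165136820857
```

View pics/w16c.png

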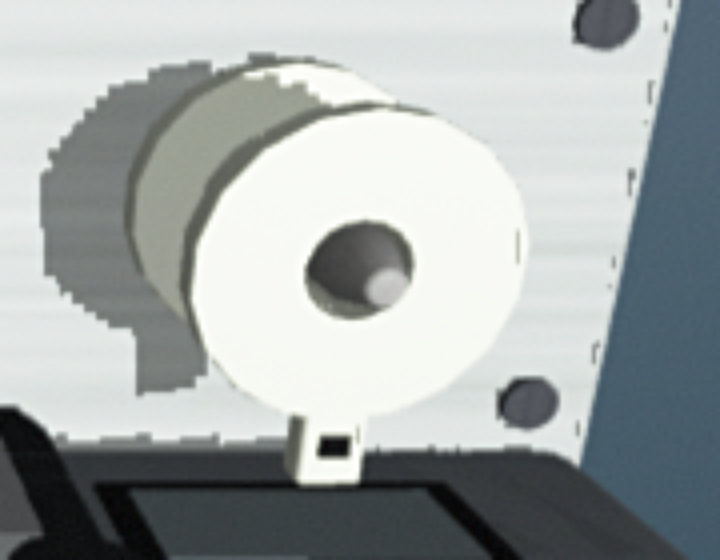

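The mounted lug measures −6.5° against the stand's −8°, which is fine. Lowering the second one onto the middle spindle.

>>> carry_out(increments=[0.0015,-0.0002,0,0,0,0,-1,0,0,-0.02,0,0,0,-1,0,0,-0.012,0,0,0,-1,0,0,-0.01,0,0,0,-1,0,0,0,0,0,0,-1])

```text
clock: 24.43
eef_pos: [622.7, 106.7, 51.7]
tcp_rot: [0.05, 0.707, -0.051, 0.704]
ft_force: [-0.7, 0.2, -0.1]
opening: 48.6
```

>>> carry_out(increments=[0,0,0,0,0,0,-1,0,0,-0.012,0,0,0,-1,0,0,-0.01,0,0,0,-1,0,0,-0.007,0,0,0,-1,0,0,0,0,0,0,-1,0,0,0,0,0,0,-1])

```text
clock: 24.93
eef_pos: [624.3, 108.0, 24.9]
tcp_rot: [0.05, 0.705, -0.05, 0.705]
ft_force: [-0.4, 1.1, -1.0]
opening: 48.3
```

>>> carry_out(increments=[0,0,-0.0015,0,0,0,-1,0,0,0,0,0,0,-1,0,0,0,0,0,0,1,0,0,0,0,0,0,1,0,0,0,0,0,0,1,0,0,0,0,0,0,1,0,0,0.03,0,0,0,1,0,0,0.04,0,0,0,1,0,0,0.04,0,0,0,1,0,0,0,0,0,0,1,0,0,0,0,0,0,1])

```text
clock: 25.85
eef_pos: [627.1, 108.6, 137.2]
tcp_rot: [0.05, 0.703, -0.049, 0.708]
ft_force: [-0.1, 0.0, -0.2]
opening: 85.1
```

Run:
```python
from h import *
st(); save('wrist','w17.png'); save('top','t17.png')
```

```text
t 25.85 tcp [627.1 108.6 137.2] jawyaw 81.9 down [ 0.007  0.001 -1.   ] q [ 0.17  0.49 -0.03  1.04 -0.    0.31] F [-0.1  0.  -0.2] op 85.1
```

View pics/w17.png

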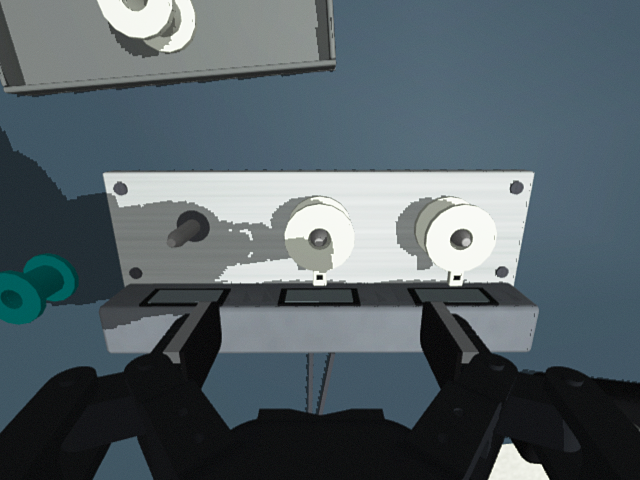

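View pics/t17.png

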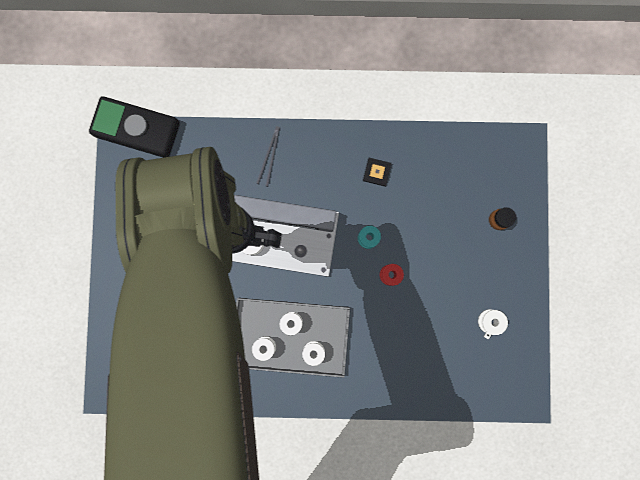

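Two lugged bobbins are mounted with lugs at the windows. The last one is still at (493,322). Moving there.

>>> carry_out(increments=[-0.0101,-0.0327,0,0,0,-1.47,1,-0.0101,-0.0327,0,0,0,-1.47,1,-0.0101,-0.0327,0,0,0,-1.47,1,-0.0101,-0.0327,0,0,0,-1.47,1,-0.0101,-0.0327,0,0,0,-1.47,1,-0.0101,-0.0327,0,0,0,-1.47,1,-0.0101,-0.0327,0,0,0,-1.47,1,-0.0101,-0.0327,0,0,0,-1.47,1,-0.0101,-0.0327,0,0,0,-1.47,1,-0.0101,-0.0327,0,0,0,-1.47,1,-0.0101,-0.0327,0,0,0,-1.47,1,-0.0101,-0.0327,0,0,0,-1.47,1])

```text
clock: 26.95
eef_pos: [501.0, -285.0, 131.3]
tcp_rot: [0.158, 0.691, -0.157, 0.688]
ft_force: [0.2, -0.1, -0.5]
opening: 85.6
```

>>> carry_out(increments=[-0.0101,-0.0327,0,0,0,-1.47,1,-0.0101,-0.0327,0,0,0,-1.47,1,-0.0101,-0.0327,0,0,0,-1.47,1,0,0,0,0,0,0,1,0,0,0,0,0,0,1,0,0,0,0,0,0,1])

```text
clock: 27.45
eef_pos: [471.8, -381.4, 131.7]
tcp_rot: [0.185, 0.684, -0.183, 0.682]
ft_force: [1.0, -0.7, -0.1]
opening: 85.6
```

Run:
```python
from h import *
go(472.3,-381.6,5,60); c,im,g=lug('w18.png',(472.3,-381.6))
cc,q,a=bore(g,c,*proj(c,(472.3,-381.6,34)),34,thr=165,s=22); print(cc,q,a)
u,v=proj(c,(472.3-25,-381.6+14.4,34)); print(u,v); cc2,q2,a2=bore(g,c,u,v,34,thr=120,s=10); d=q2-q; print(cc2,q2,a2,np.degrees(np.arctan2(d[1],d[0])),np.hypot(*d[:2]))
```

```text
t 27.45 tcp [ 471.8 -381.4  131.7] jawyaw 59.9 down [-0.003  0.003 -1.   ] q [-0.68  0.46 -0.11  1.01  0.   -0.15] F [ 1.  -0.7 -0.1] op 85.6
delta mm [   0.5   -0.2 -126.7] dyaw 0.1 alt -179.9
guess px 320.9614245642237 243.6697522177479
[321.84913793 242.18103448] [ 471.63722922 -380.46338238   34.        ] 232
320.8114864487634 204.88759690880605
[319.5 204.5] [ 446.59210582 -367.86275436   34.        ] 24 153.2922530431271 28.036298480576555
```

View pics/w18.png

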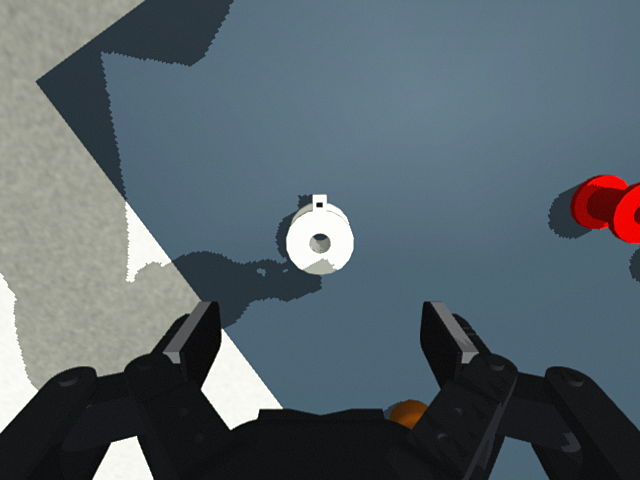

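>>> carry_out(increments=[0,0,-0.035,0,0,0,1,0,0,-0.035,0,0,0,1,0,0,-0.03,0,0,0,1,0,0,-0.018,0,0,0,1,0,0,-0.009,0,0,0,1,0,0,0,0,0,0,1,0,0,0,0,0,0,-1,0,0,0,0,0,0,-1,0,0,0,0,0,0,-1,0,0,0,0,0,0,-1,0,0,0,0,0,0,-1])

```text
clock: 28.42
eef_pos: [474.4, -383.3, 8.7]
tcp_rot: [0.183, 0.681, -0.184, 0.684]
ft_force: [-0.0, 0.9, 6.4]
opening: 48.6
```

Run:
```python
from h import *
go(608,9,95,82); save('wrist','w19.png')
```

```text
t 28.42 tcp [ 474.4 -383.3    8.7] jawyaw 59.9 down [ 0.003 -0.002 -1.   ] q [-0.68  0.57 -0.27  0.73  0.   -0.15] F [-0.   0.9  6.4] op 48.6
delta mm [133.6 392.3  86.3] dyaw 22.1 alt -157.9
```

View pics/w19.png

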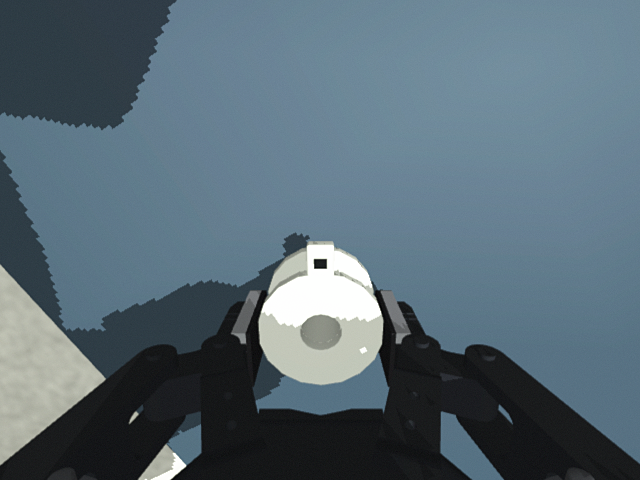

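>>> carry_out(increments=[0,0,0.02,0,0,0,-1,0,0,0.03,0,0,0,-1,0,0,0.04,0,0,0,-1,0.0047,0.0135,0,0,0,6.97,-1,0.0047,0.0135,0,0,0,6.97,-1,0.0047,0.0135,0,0,0,6.97,-1,0.0047,0.0135,0,0,0,6.97,-1,0.0047,0.0135,0,0,0,6.97,-1,0.0047,0.0135,0,0,0,6.97,-1,0.0047,0.0135,0,0,0,6.97,-1,0.0047,0.0135,0,0,0,6.97,-1,0.0047,0.0135,0,0,0,6.97,-1])

```text
clock: 29.47
eef_pos: [515.5, -260.5, 97.2]
tcp_rot: [-0.201, 0.678, 0.2, 0.678]
ft_force: [-0.7, -0.1, -0.9]
opening: 47.9
```

>>> carry_out(increments=[0.0047,0.0135,0,0,0,6.97,-1,0.0047,0.0135,0,0,0,6.97,-1,0.0047,0.0135,0,0,0,6.97,-1,0.0047,0.0135,0,0,0,6.97,-1,0.0047,0.0135,0,0,0,6.97,-1,0.0047,0.0135,0,0,0,6.97,-1,0.0047,0.0135,0,0,0,6.97,-1,0.0047,0.0135,0,0,0,6.97,-1,0.0047,0.0135,0,0,0,6.97,-1,0.0047,0.0135,0,0,0,6.97,-1,0.0047,0.0135,0,0,0,6.97,-1,0.0047,0.0135,0,0,0,6.97,-1])

```text
clock: 30.47
eef_pos: [572.0, -98.4, 97.2]
tcp_rot: [0.602, -0.372, -0.601, -0.372]
ft_force: [0.1, 0.3, -1.0]
opening: 47.9
```

>>> carry_out(increments=[0.0047,0.0135,0,0,0,6.97,-1,0.0047,0.0135,0,0,0,6.97,-1,0.0047,0.0135,0,0,0,6.97,-1,0.0047,0.0135,0,0,0,6.97,-1,0.0047,0.0135,0,0,0,6.97,-1,0.0047,0.0135,0,0,0,6.97,-1,0.0047,0.0135,0,0,0,6.97,-1,0.0047,0.0135,0,0,0,6.97,-1,0,0,0,0,0,0,-1,0,0,0,0,0,0,-1,0,0,0,0,0,0,-1])

```text
clock: 31.38
eef_pos: [608.9, 8.5, 96.7]
tcp_rot: [-0.705, 0.05, 0.705, 0.05]
ft_force: [-0.4, -0.6, -0.2]
opening: 48.2
```

Run:
```python
from h import *
go(608,9,23.7,82); c,im,g=lug('w20.png',(0,0)); z=bot.get_obs()['eef_pos'][2]-8.7+34
cc,q,a=bore(g,c,321,333,z,thr=150,s=22); print(cc,q,a,'move',np.array([608,9])-q[:2])
```

```text
t 31.38 tcp [608.9   8.5  96.7] jawyaw -98.1 down [-0.    -0.001 -1.   ] q [ 0.01  0.48 -0.16  0.93 -0.   -2.99] F [-0.4 -0.6 -0.2] op 48.2
delta mm [ -0.9   0.5 -73. ] dyaw 0.1 alt -179.9
guess px 402.3949813908537 744.782840975842
[320.45582164 331.56482246] [610.46295198   8.26168772 121.97677923] 1211 move [-2.46295198  0.73831228]
```

View pics/w20.png

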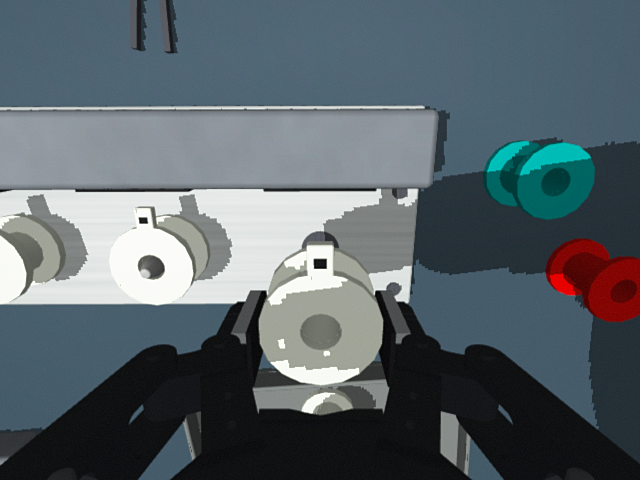

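>>> carry_out(increments=[-0.0018,0.0006,0,0,0,0,-1,0,0,-0.02,0,0,0,-1,0,0,-0.012,0,0,0,-1,0,0,-0.01,0,0,0,-1,0,0,0,0,0,0,-1])

```text
clock: 31.85
eef_pos: [605.2, 9.1, 52.3]
tcp_rot: [-0.704, 0.05, 0.707, 0.05]
ft_force: [0.5, 0.1, -1.1]
opening: 47.9
```

>>> carry_out(increments=[0,0,0,0,0,0,-1,0,0,-0.012,0,0,0,-1,0,0,-0.01,0,0,0,-1,0,0,-0.007,0,0,0,-1,0,0,0,0,0,0,-1,0,0,0,0,0,0,-1])

```text
clock: 32.35
eef_pos: [607.1, 9.7, 25.2]
tcp_rot: [-0.705, 0.049, 0.706, 0.049]
ft_force: [0.1, -0.0, 0.3]
opening: 48.1
```

>>> carry_out(increments=[0,0,-0.0015,0,0,0,-1,0,0,0,0,0,0,-1,0,0,0,0,0,0,1,0,0,0,0,0,0,1,0,0,0,0,0,0,1,0,0,0,0,0,0,1,0,0,0.03,0,0,0,1,0,0,0.04,0,0,0,1,0,0,0.04,0,0,0,1,0,0,0,0,0,0,1,0,0,0,0,0,0,1])

```text
clock: 33.27
eef_pos: [610.1, 9.7, 137.5]
tcp_rot: [0.708, -0.049, -0.703, -0.049]
ft_force: [-0.9, 0.4, -0.7]
opening: 85.4
```

Run:
```python
from h import *
st(); save('wrist','w21.png'); save('scene','s21.png')
```

```text
t 33.27 tcp [610.1   9.7 137.5] jawyaw -98.0 down [ 0.007  0.    -1.   ] q [ 0.02  0.45 -0.1   1.01  0.   -2.99] F [-0.9  0.4 -0.7] op 85.4
```

View pics/w21.png

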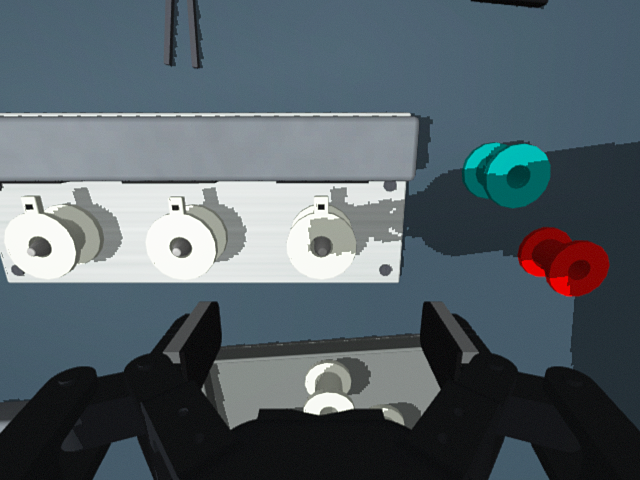

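All three lugged bobbins are seated with spindle tips showing. The lugs at (29,204), (177,205) and (320,205) point at the bar. Measuring their yaws, then going to the button with fingers shut.

Run:
```python
from h import *
im=cv2.imread('pics/w21.png'); g=cv2.cvtColor(im,cv2.COLOR_BGR2GRAY); c=cam('wrist')
for (u,v,a,b) in [(37,245,29,206),(180,247,177,207),(321,246,320,206)]:
    cc,q,n=bore(g,c,u,v,49,thr=140,s=13); cc2,q2,n2=bore(g,c,a,b,49,thr=120,s=5); d=q2-q
    print(cc,q,n,n2,'yaw',np.degrees(np.arctan2(d[1],d[0])),np.hypot(*d[:2]))
```

```text
[ 39.87761194 246.26268657] [633.9234331  202.89051799  49.        ] 335 31 yaw -6.644381158567948 27.975074221641936
[181.1130137  246.29794521] [620.17958456 105.62628032  49.        ] 292 34 yaw -6.402158730842372 27.784547068682038
[320.984375   246.00260417] [606.81024026   9.28200268  49.        ] 384 30 yaw -7.327401519109764 27.596149240215684
```

>>> carry_out(increments=[-0.0142,0.0259,0,0,0,0,-1,-0.0142,0.0259,0,0,0,0,-1,-0.0142,0.0259,0,0,0,0,-1,-0.0142,0.0259,0,0,0,0,-1,-0.0142,0.0259,0,0,0,0,-1,-0.0142,0.0259,0,0,0,0,-1,-0.0142,0.0259,0,0,0,0,-1,-0.0142,0.0259,0,0,0,0,-1,-0.0142,0.0259,0,0,0,0,-1,-0.0142,0.0259,0,0,0,0,-1,-0.0142,0.0259,0,0,0,0,-1,-0.0142,0.0259,0,0,0,0,-1])

```text
clock: 34.37
eef_pos: [434.7, 320.6, 131.9]
tcp_rot: [-0.704, 0.05, 0.707, 0.048]
ft_force: [0.7, 0.7, -0.1]
opening: 0.2
```

>>> carry_out(increments=[0,0,0,0,0,0,-1,0,0,0,0,0,0,-1,0,0,0,0,0,0,-1])

```text
clock: 34.62
eef_pos: [436.1, 319.6, 132.6]
tcp_rot: [-0.705, 0.05, 0.706, 0.048]
ft_force: [-0.8, -0.1, -0.4]
opening: 0.1
```

Run:
```python
from h import *
go(437.5,320,60); c=cam('wrist'); save('wrist','w22.png'); save('top','t22.png'); print(proj(c,(437.5,320,48)))
```

```text
t 34.62 tcp [436.1 319.6 132.6] jawyaw -98.0 down [-0.002 -0.002 -1.   ] q [ 0.63  0.35 -0.28  0.95 -0.   -2.37] F [-0.8 -0.1 -0.4] op 0.1
delta mm [  1.4   0.4 -72.6] dyaw 0 alt 0
[319.20837285 243.9210105 ]
```

View pics/w22.png

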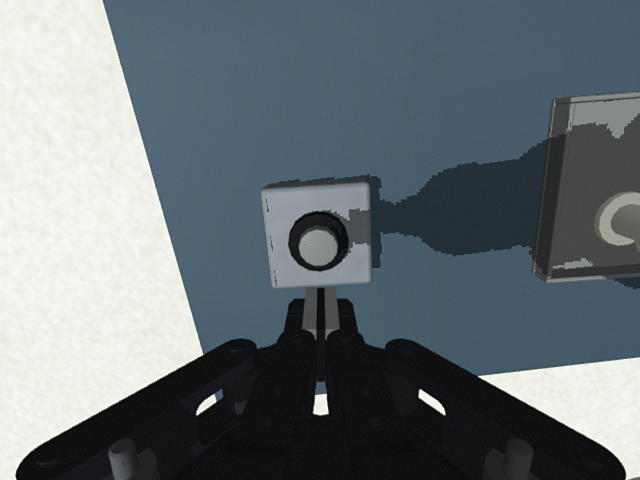

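View pics/t22.png

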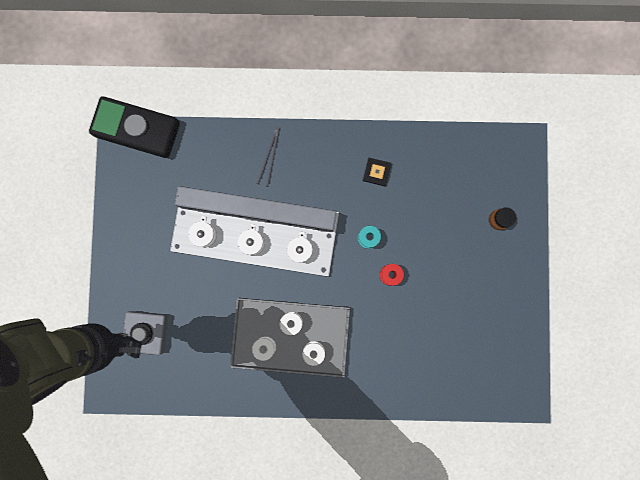

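>>> carry_out(increments=[0.0012,0.0003,-0.03,0,0,0,-1,0,0,-0.03,0,0,0,-1,0,0,-0.018,0,0,0,-1,0,0,0,0,0,0,-1,0,0,0,0,0,0,-1,0,0,0,0,0,0,-1])

```text
clock: 35.22
eef_pos: [439.1, 320.6, 56.9]
tcp_rot: [0.706, -0.049, -0.705, -0.05]
ft_force: [0.9, -0.7, -0.1]
opening: -0.0
```

>>> carry_out(increments=[0,0,-0.005,0,0,0,-1,0,0,-0.004,0,0,0,-1,0,0,-0.003,0,0,0,-1,0,0,0,0,0,0,-1,0,0,0,0,0,0,-1])

```text
clock: 35.63
eef_pos: [440.1, 321.7, 46.0]
tcp_rot: [0.707, -0.049, -0.704, -0.05]
ft_force: [-0.2, -0.5, 9.0]
opening: 0.1
```

>>> carry_out(increments=[0,0,-0.002,0,0,0,-1,0,0,-0.001,0,0,0,-1,0,0,0,0,0,0,-1,0,0,0,0,0,0,-1])

```text
clock: 35.97
eef_pos: [440.2, 321.8, 45.6]
tcp_rot: [0.707, -0.048, -0.704, -0.05]
ft_force: [-3.6, -4.2, 28.4]
opening: 0.1
```

Run:
```python
from h import *
st(); im=save('wrist','w23.png'); a=cv2.imread('pics/w23.png')[150:450,180:460]; cv2.imwrite('pics/w23c.png',cv2.resize(a,None,fx=2,fy=2))
```

```text
t 35.97 tcp [440.2 321.8  45.6] jawyaw -98.0 down [ 0.005  0.003 -1.   ] q [ 0.63  0.43 -0.4   0.73 -0.   -2.37] F [-3.6 -4.2 28.4] op 0.1
```

View pics/w23c.png

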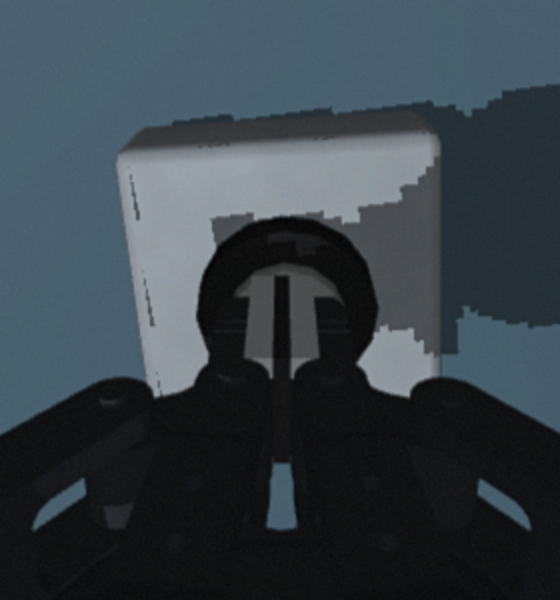

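Force rose to 28 N at z 45.6, so it is at a hard stop. I'll check whether that is the button's own stop by backing off in steps and watching the force.

>>> carry_out(increments=[0,0,0.003,0,0,0,-1,0,0,0,0,0,0,-1,0,0,0,0,0,0,-1])

```text
clock: 36.27
eef_pos: [440.1, 321.7, 45.9]
tcp_rot: [0.707, -0.048, -0.704, -0.05]
ft_force: [0.4, -0.1, 11.6]
opening: -0.0
```

>>> carry_out(increments=[0,0,0.0015,0,0,0,-1,0,0,0,0,0,0,-1,0,0,0,0,0,0,-1])

```text
clock: 36.52
eef_pos: [440.0, 321.7, 46.6]
tcp_rot: [0.707, -0.049, -0.704, -0.05]
ft_force: [3.8, -0.5, 4.4]
opening: -0.0
```

>>> carry_out(increments=[0,0,0.0015,0,0,0,-1,0,0,0,0,0,0,-1,0,0,0,0,0,0,-1])

```text
clock: 36.77
eef_pos: [438.7, 321.4, 47.3]
tcp_rot: [0.706, -0.049, -0.705, -0.05]
ft_force: [3.1, 1.0, 3.8]
opening: 0.2
```

>>> carry_out(increments=[0,0,0.0015,0,0,0,-1,0,0,0,0,0,0,-1,0,0,0,0,0,0,-1])

```text
clock: 37.02
eef_pos: [437.9, 320.9, 48.4]
tcp_rot: [-0.705, 0.049, 0.706, 0.049]
ft_force: [2.1, 1.3, 3.8]
opening: -0.1
```

>>> carry_out(increments=[0,0,0.0015,0,0,0,-1,0,0,0,0,0,0,-1,0,0,0,0,0,0,-1])

```text
clock: 37.27
eef_pos: [437.5, 320.6, 49.7]
tcp_rot: [-0.705, 0.049, 0.706, 0.049]
ft_force: [0.4, 0.7, 2.3]
opening: 0.0
```

>>> carry_out(increments=[0,0,0.0015,0,0,0,-1,0,0,0,0,0,0,-1,0,0,0,0,0,0,-1])

```text
clock: 37.52
eef_pos: [437.4, 320.4, 51.2]
tcp_rot: [-0.705, 0.05, 0.706, 0.049]
ft_force: [-0.3, 0.8, 2.4]
opening: -0.2
```

Run:
```python
from h import *
st()
m=bot.camera_model('wrist');
# rebuild cam at w22 pose: tcp 436.1,319.6,132.6
K,_,_=cam('wrist'); M=np.array(m['mount']); T=np.eye(4); T[:3,:3]=R.from_quat([-0.705,0.050,0.706,0.048]).as_matrix(); T[:3,3]=[436.1,319.6,132.6]
W=np.linalg.inv(T@M); c=(K,W[:3,:3],W[:3,3])
for z in (30,38,40,42,44,48,52): print(z,proj(c,(437.2,320,z)))
g=cv2.imread('pics/w22.png',0)[190:290,260:375]
for nm,mask in (('ring',g<60),('cap',None)):
    if mask is not None:
        n,l,s,ce=cv2.connectedComponentsWithStats(mask.astype(np.uint8)); k=[i for i in range(1,n) if l[50,35]==i or s[i,4]>300]
        for i in k:
            ct=cv2.findContours((l==i).astype(np.uint8),cv2.RETR_CCOMP,cv2.CHAIN_APPROX_NONE)[0]
            for q in ct:
                if len(q)>30: print(nm,np.array(cv2.fitEllipse(q)[0])+[260,190],cv2.fitEllipse(q)[1])
```

```text
t 37.52 tcp [437.4 320.4  51.2] jawyaw -98.0 down [-0.002 -0.001 -1.   ] q [ 0.63  0.43 -0.39  0.75  0.   -2.37] F [-0.3  0.8  2.4] op -0.2
30 [319.255938   236.77832157]
38 [319.25027347 240.02019348]
40 [319.24880249 240.86205146]
42 [319.24730854 241.71705357]
44 [319.24579108 242.58551006]
48 [319.24268339 244.3640768 ]
52 [319.23947471 246.20043778]
ring [372.0891037  208.99927711] (3.9522104263305664, 115.36912536621094)
ring [318.31118011 240.7323761 ] (58.76994705200195, 59.71623229980469)
ring [317.48987961 246.85211563] (38.27532958984375, 40.83011245727539)
```

Ring centre fits a housing top near z 40, below the cap's bottomed position, and the back-off showed about 6 mm of spring travel. So the press was full. Retreating and making a final check.

>>> carry_out(increments=[0,0,0.03,0,0,0,-1,0,0,0.035,0,0,0,-1,0,0,0.035,0,0,0,-1,-0.025,0,0.01,0,0,0,-1,-0.025,0,0.01,0,0,0,-1,0,0,0,0,0,0,-1,0,0,0,0,0,0,-1,0,0,0,0,0,0,-1])

```text
clock: 38.18
eef_pos: [387.9, 320.3, 170.9]
tcp_rot: [-0.705, 0.05, 0.706, 0.049]
ft_force: [0.7, -0.0, 0.1]
opening: -0.0
```

Run:
```python
from h import *
st(); im=save('top','t24.png'); save('scene','s24.png'); c=cam('top'); g=cv2.cvtColor(im,cv2.COLOR_RGB2GRAY)
for u,v,a,b in [(201,233.5,203,219),(251,241.5,253,227),(300,249.5,302,235)]:
    cc,q,n=bore(g,c,u,v,49,thr=185,s=5); print(np.round(q,1),n)
S=cv2.imread('pics/s24.png')[130:300,260:480]; Tp=cv2.imread('pics/t24.png')[180:380,90:360]
cv2.imwrite('pics/f1.png',cv2.resize(S,None,fx=3.4,fy=3.4,interpolation=cv2.INTER_CUBIC)); cv2.imwrite('pics/f2.png',cv2.resize(Tp,None,fx=2.8,fy=2.8,interpolation=cv2.INTER_CUBIC))
```

```text
t 38.18 tcp [387.9 320.3 170.9] jawyaw -98.0 down [-0.001 -0.001 -1.   ] q [ 0.69  0.26 -0.3   1.01 -0.   -2.31] F [ 0.7 -0.   0.1] op -0.0
[637.  207.9  49. ] 46
[622.7 109.3  49. ] 47
[609.1  10.2  49. ] 45
```

View pics/f1.png

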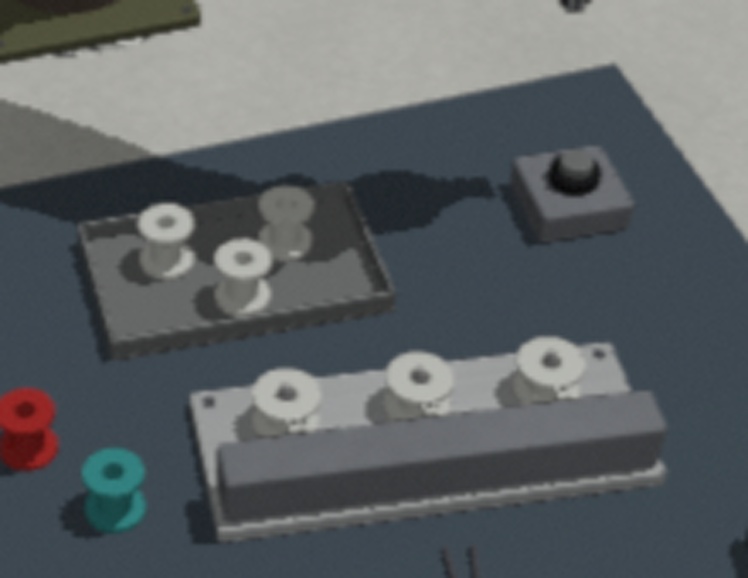

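View pics/f2.png

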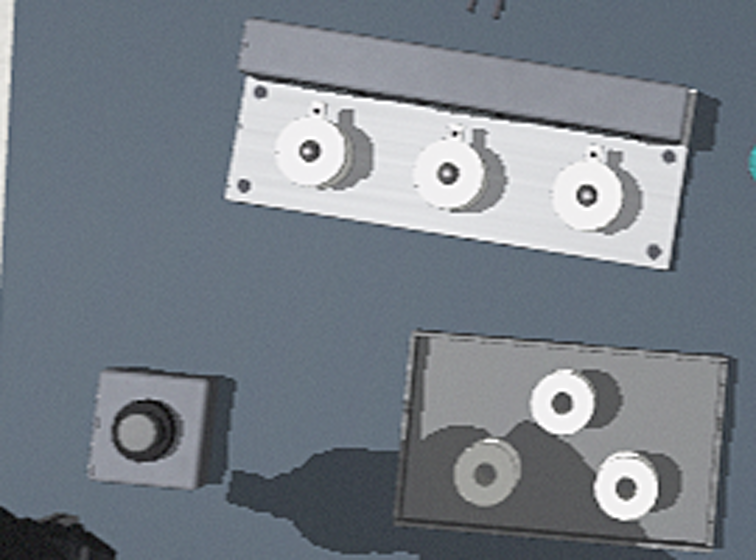

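Both views show three lugged bobbins seated on the spindles, three plain ones upright in the tray, and the button up. Handing in.

```bash
python3 -c "
from bench import bot
print(bot.sign_off())"
```

```text
the job is handed in; nothing more can be done
None
```

The changeover is finished and handed in, at about 38 s of the 210 s allowed. The hand-in gave no verdict.

- **Plain bobbins:** all three stand upright inside the tray.
- **Lugged bobbins:** all three are on their own spindles. Their bores are within about 1–1.5 mm of the measured spindle axes, and their lugs measure −6.4° to −7.3° against the stand's −8.0°. I did not measure their seating height: each was released at the plate, and they look seated in the final views.
- **Button:** I pressed it to a hard stop, where the force reached 28 N. Backing off showed about 6 mm of spring travel with roughly 4–5 N near the bottom, so I take it as fully pressed. The final views show it back up.
- **Bystanders:** the tweezers, jar, chip carrier and the two coloured look-alikes sit where they were in the top camera's pictures.

**Disagreements between checks:**
- The first wrist-camera reading was about 5 mm off because the arm had not settled. I repeated it once still, and it matched the top camera to about 1 mm.
- The fingertips met the button about 4 mm higher than its stated 48 mm top. I put this down to an offset in the tip height, without confirming it.

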